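# Clamp a rail in the welding jig with the latch clamp

## Task

Clamp the slotted rail in the welding jig: swing the loop of the latch clamp over from behind, hook it gently onto the latch plate of the sliding jaw, then throw the handle past dead centre and press it down until it is fully home on its stop bolt, so that the jaw holds the rail tight. The stop bolt is set differently each time: feel for it, and do not bear down on it. Let go at the end, and leave the tools lying around the jig alone.

Things in the scene. Friction and masses are not known exactly. Their poses are not given: they have to be found in the camera images.
- jig: Steel jig fixed on the table: base plate 330 x 190 mm, top at z = 15 mm, from x = -160 to +170 mm. Jig frame: origin on the table under the handle's pivot, +x from the clamp to the latch plate, z up. A stop bar at x = 34 to 46 mm, 150 mm along y, 20 mm above the plate, backs the rail; a rubber rest at x = -100. Clamp, loop and jaw move in the jig's x-z plane y = 0.
- handle_pivot (a point): Hinge axis of the clamp's handle (along jig y), 50 mm above the table, between two bracket plates (32 mm over all, up to z = 59 mm). Axes as the jig's.
- bracket: Fixed steel bracket of the clamp; origin on the plate under the pivot. Carries a rubber-domed stop bolt 28 mm behind the pivot (jig x = -28 mm) on which the closed handle rests. The bolt's height is set anew each time, +-3 mm, not reported. 1 N on the grip gives 3.7 N on the bolt, and the dome gives little: pressing on a few mm at the grip puts more than 45 N on the bolt, which is too much.
- handle (a joint): Handle angle, rad: 0 = fully open (hard stop), grows as it is thrown back to jig -x and down. Starts at 0.12 to 0.42. Dead centre 1.70; home on the bolt anywhere from 1.725 to 1.955. Stiff pivot: it stays where it is left, does not snap home by itself, and takes 3 N at the grip; with the loop hooked the push climbs to about 5 N at 1.15, then drops to 1 or 2 N past dead centre.
- handle_grip (a point): Point to push: on the axis of the grip, 105 mm from the pivot. The grip is a black rod 22 mm thick, 58 to 135 mm from the pivot, pointing at 1.22 rad + handle value, measured from jig +x towards +z (near upright when open, near level towards -x when closed). Axes turn with the handle.
- loop_pivot (a point): Hinge pin of the loop on the handle, 24 mm from the handle's pivot in the direction 1.43 rad + handle value (from jig +x towards +z); the pin is 56 mm long, along y. Dragging the handle open by the loop takes about 12 N.
- trunnion (a joint): Hinge of the loop on the handle, rad, turning freely. The loop points at handle value + this value, from jig +x towards +z: 0 = level towards the latch plate, 3.14 = level backwards. It starts thrown back, lying on the rubber rest behind the clamp, bar about 29 mm above the table, at a sum of about 3.45.
- loop_bar (a point): Middle of the loop's cross bar. The loop: two 8 mm rods, axes 42 mm apart, straddling handle and bracket, joined 145 mm from the hinge pin by an 8 mm cross bar along jig y with flat round heads (12 mm diameter), 60 mm over the heads. Pinch it end to end on its heads, from above; the bar can turn in the grip. Coil springs let the loop stretch, 6 N per mm. Site x axis: hinge to bar.
- latch_seat (a point): Where the bar's axis sits when hooked, 47 mm above the table, moving with the jaw; axes as the jig's. The latch plate, 28 mm wide, goes between the loop's legs: upright, rear face 4 mm to -x of this point, standing on a 32 mm wide tongue (top 9 mm below, reaching 32 mm to +x). Its top is bent to +x, a curl 9 to 13 mm above this point. Free space beside the tongue down to the plate.
- latch_nose (a point): Front edge of the latch plate's curl: mid height of the curl, 11 mm above and 6 mm to jig +x of the seat. The bar must come down past this nose, then lies behind the plate, below the curl. With the handle fully open it passes by only 3 to 8 mm; as found, the handle must first be drawn open. Pressing it on the jaw with more than 40 N before the handle is thrown is too much.
- jaw (a joint): How far the sliding aluminium jaw (100 mm wide, carries the tongue and latch plate) has closed, m: 0 = open, grows as it moves to jig -x; at about 0.006 it holds the rail tight on the stop bar. Starts at 0 to 0.0035; 3 N of friction.
- rail: The work: slotted stainless channel upside down on the base plate, along jig y between stop bar and jaw; 40 mm wide, 230 long, 20 high (top at z = 35 mm), 0.55 kg. Origin mid underside. Loose until clamped.
- hammer: Bystander: hammer lying beside the jig. Leave it alone.
- wire_brush: Bystander: brush lying beside the jig. Leave it alone.
- spray_can: Bystander: can, 54 mm diameter, 150 mm tall, standing beside the jig. Leave it alone.
- try_square: Bystander: steel try square lying beside the jig. Leave it alone.
There are look-alikes about, which are no part of the job. Leave any blue or orange look-alike of the rail alone.

How it is judged:
By the outcome, as a careful person would: the job done as asked, in the order asked, and still so for the second after the job is handed in, with the robot touching nothing.
It also fails if it takes over 64 s, if anything falls off the work surface, if the arm or the gripper's body presses on something with over 40 N, if the wrist force passes 120 N, or if a joint passes its speed limit or range.

## Robot

A 6-joint arm with a two-finger parallel gripper is mounted at the origin on the work surface. World frame = base frame: x ahead of the robot, y to its left, z up, the work surface at z = 0. Lengths are in mm, angles in rad, forces in N, time in s.
With the tool pointing down it reaches from about 250 to 725 mm from the base axis. Payload 9.7 kg.
Tool frame: the origin (TCP) lies midway between the tips of the shut fingers; the grasp point (between the pads) lies 19 mm behind it (arm.grip_point_offset is the distance from the TCP to the grasp point, in mm); z points along the fingers, y is the direction in which the jaws open and shut (so a half turn about z gives the same grasp; the last joint's range is limited). The gripper opens to 85 mm and grips with 20 to 120 N. Pads are 22 mm wide; open, the fingers measure 114 mm over their backs; the gripper's body (76 mm by 85 mm) begins 54 mm behind the grasp point. The pads swing forward as they close: fully open they stand 13 mm farther back than shut.
Start: joints at [-1.31, 0.087, 0.176, 1.66, 0, 1.571], TCP at [141.817, -531.399, 204.684] pointing down, gripper open.
Joint ranges: [-3.13, 3.13], [-0.85, 1.81], [-1.15, 1.24], [-2.2, 2.28], [-1.44, 1.52], [-3.14, 3.14]. Speed limits (rad/s): [2.22, 2.22, 2.57, 3.14, 3.14, 3.14].

## Interface

Orientations are given as a 3x3 rotation matrix whose columns are the frame's x, y, z axes.
In Python, from station import arm gives the robot as it stands. The module is installed in compiled form; this text tells all that it offers.
- The arm moves only by the tool drive_tool, never from a script. Its argument "increments" is a list of rows, each an object of numbers: "x", "y", "z": the shift along the tool's x, y, z in mm; "ax", "ay", "az": the turn, a rotation vector about the tool's x, y, z in degrees; "fingers": the closure, from 0 (fully open) to 1 (shut). A call has 1 to 5 rows; each row is the pose to reach, as a shift and turn from the pose commanded when the call began, along the tool's axes at that moment; what a row does not reach only later rows make up. A row lasts 1/10 s, in which the tool goes at most 50 mm and 8.59 degrees, less where a joint would pass 70% of its speed; a pose out of reach is approached as far as the arm can. A call with a gripper value outside its range is refused whole. The fingers move at their own pace and stop on an object; the grip force is fixed at half the most. Time passes only in rows, so rows that repeat a pose let the fingers close. It gives the time, the measured TCP pose, the force and the opening at its end, in the units of the state.
- arm.get_state(): the state, without advancing time (a new reading comes with each control period).
- arm.camera(name): name is "scene" or "top" or "wrist"; returns a dict with "img" (384x512x3 uint8, red, green, blue), "range_z" (384x512 float32, mm along the optical axis (not along the pixel's ray), 0 where there is no reading), "intrinsics" (3x3 intrinsics, pixels), "R" (3x3) and "t" (3): a world point X has camera coordinates R X + t. Camera axes: x right, y down, z forward; pixel columns grow to the right and rows downward; lengths in mm; the calibration is good to about 2 mm. A picture is of the moment at which its call begins.
- arm.finish_job(): hands the job in, once; it reports no verdict.
The state is a dict: "clock": time; "joint_pos": joint angles; "dq": joint speeds; "joint_efforts": joint torques, N m; "tool_pos": TCP position; "tcp_rot": TCP orientation; "force": force on the tool from outside, world axes, zero at the start; "torque": the same for the moment, N m; "width": finger opening in mm.
Only numpy, scipy, OpenCV 4.12 (cv2) and the standard library are available. Lean on these libraries where they do the work, as an engineer would, in place of code of your own. Each camera call takes 0.05 s, during which the arm holds its last target.

## Working session

There is one attempt and no reset: what is moved stays moved. The work goes in short steps, Python scripts to look and compute and a tool call to move; the robot and the scene stay as the last step left them, time stands still between calls to the robot, and variables do not carry over. Pictures are saved under pics/ and viewed, and the job is handed in when it is done.

Besides the shell and the picture viewer there is one more tool, called in YAML: its name, and indented under it one key for each argument. drive_tool: Moves the arm, as the interface text tells. Its arguments: {"type":"object","properties":{"increments":{"type":"array","items":{"type":"object","properties":{"x":{"type":"number"},"y":{"type":"number"},"z":{"type":"number"},"ax":{"type":"number"},"ay":{"type":"number"},"az":{"type":"number"},"fingers":{"type":"number"}}}}},"required":["increments"]}

```bash
mkdir -p pics; ls
cat > h.py <<'E'
from station import arm
import numpy as np, cv2
def snap(name,fn):
    c=arm.camera(name); cv2.imwrite('pics/%s.png'%fn, c['img'][:,:,::-1]); np.savez('pics/%s.npz'%fn,**c); return c
def proj(c,X):
    p=c['R']@np.asarray(X,float)+c['t']; q=c['intrinsics']@p; return q[:2]/q[2]
def ray(c,u,v):
    d=np.linalg.inv(c['intrinsics'])@np.array([u,v,1.]); return -c['R'].T@c['t'], c['R'].T@d
def onz(c,u,v,z):
    o,d=ray(c,u,v); return o+d*(z-o[2])/d[2]
def pt(c,u,v):
    o,d=ray(c,u,v); return o+d*c['range_z'][int(round(v)),int(round(u))]
E
python3 - <<'E'
from h import *
for n in ['scene','top','wrist']:
    c=snap(n,n+'0'); print(n,c['intrinsics'].tolist(),(-c['R'].T@c['t']).round(),c['R'].round(3).tolist())
s=arm.get_state();print(s)
E
```

```text
pics
scene [[410.18407942099407, 0.0, 255.92598894078034], [0.0, 410.18407942099407, 194.02379231538603], [0.0, 0.0, 1.0]] [1142.  122.  980.] [[-0.197, 0.98, -0.004], [0.789, 0.156, -0.595], [-0.583, -0.12, -0.804]]
top [[383.384147081271, 0.0, 261.89235338545245], [0.0, 383.384147081271, 185.96075939998553], [0.0, 0.0, 1.0]] [ 414.   19. 1302.] [[0.001, -1.0, 0.0], [-0.996, -0.001, -0.088], [0.088, 0.0, -0.996]]
wrist [[325.6843239953746, 0.0, 254.35683265152844], [0.0, 325.6843239953746, 189.44441735833135], [0.0, 0.0, 1.0]] [ 212. -512.  375.] [[0.257, -0.966, -0.002], [-0.926, -0.247, 0.286], [-0.276, -0.072, -0.958]]
{'clock': 0.15, 'joint_pos': array([-1.31001039e+00,  8.73265720e-02,  1.75361669e-01,  1.65981273e+00,
       -2.54968871e-05,  1.57078989e+00]), 'dq': array([-0.00021474, -0.00243715,  0.00254604,  0.00132248, -0.00063598,
       -0.00051351]), 'joint_efforts': array([-1.04867016e-03, -5.20759785e+01,  4.65046799e+01,  1.37564572e-02,
       -9.57486668e-05, -1.77685237e-06]), 'tool_pos': array([ 141.75503206, -531.22055124,  204.17324655]), 'tcp_rot': array([[ 9.66185965e-01,  2.57846087e-01, -2.77655761e-04],
       [ 2.57846235e-01, -9.66185506e-01,  9.41555543e-04],
       [-2.54905600e-05, -9.81310244e-04, -9.99999518e-01]]), 'force': array([ 0.68728086, -0.72285805, -0.57629647]), 'torque': array([ 0.03513583, -0.01416937,  0.04337565]), 'width': 85.71841471820282}
```

View pics/scene0.png

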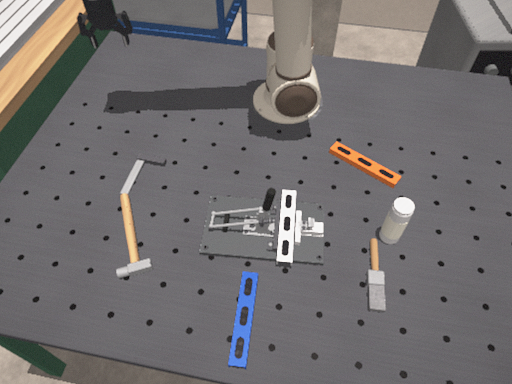

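View pics/top0.png

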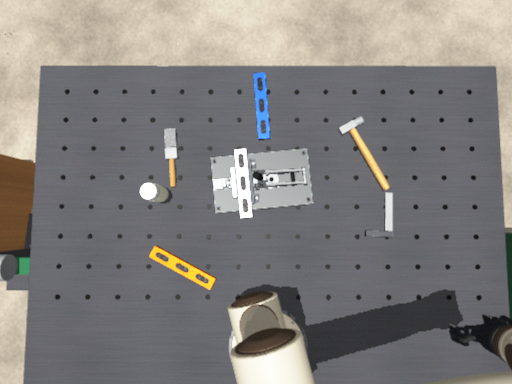

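The jig lies with +x roughly along world +y: rest and loop at the right of the top image (about u=300, v=178), rail at u≈243. I'll zoom in on it.

Run:
```python
from h import *
for n,(u0,u1,v0,v1) in {'top0':(200,325,140,225),'scene0':(190,340,180,275)}.items():
    im=cv2.imread('pics/%s.png'%n)[v0:v1,u0:u1]
    s=min(800/im.shape[1],600/im.shape[0]); print(s,u0,v0)
    cv2.imwrite('pics/%s_z.png'%n,cv2.resize(im,None,fx=s,fy=s,interpolation=cv2.INTER_CUBIC))
```

```text
6.4 200 140
5.333333333333333 190 180
```

View pics/top0_z.png

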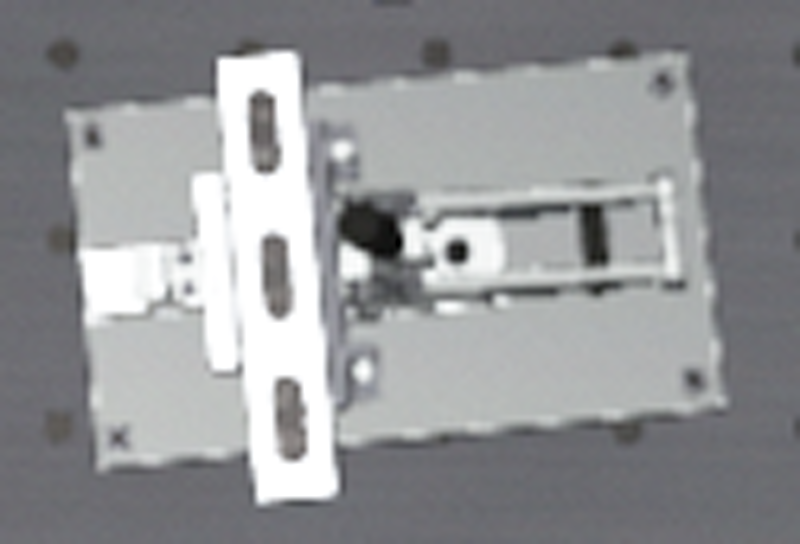

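View pics/scene0_z.png

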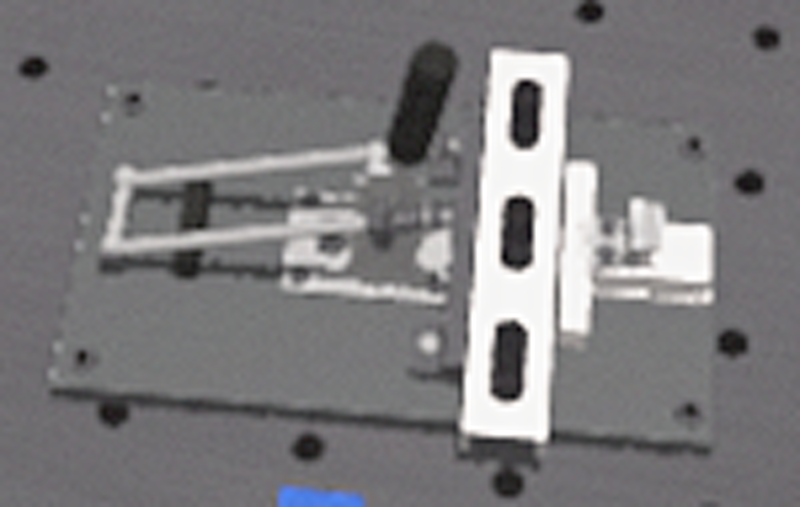

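Plate corners in the zoomed top image are (66,110), (688,55), (724,405) and (97,468). The bar is near (670,228) and the grip tip near (360,225).

```bash
cat >> h.py <<'E'
def load(fn): return dict(np.load('pics/%s.npz'%fn))
E
python3 - <<'E'
from h import *
t=load('top0'); s=load('scene0')
f=lambda p:(p[0]/6.4+200-.4,p[1]/6.4+140-.4)
g=lambda p:(p[0]/5.333+190-.4,p[1]/5.333+180-.4)
C=[onz(t,*f(p),15) for p in [(66,110),(688,55),(724,405),(97,468)]]
for c in C: print(c.round(1))
print([np.linalg.norm(C[i]-C[(i+1)%4]).round(1) for i in range(4)])
S=[onz(s,*g(p),15) for p in [(100,88),(50,390),(711,450)]]
print('scene',[x.round(1) for x in S])
ex=(C[0]-C[1]+C[3]-C[2]); ex/=np.linalg.norm(ex); cen=sum(C)/4
print(ex, np.arctan2(ex[1],ex[0]), 'origin',cen-ex*5)
def tri(a,b):
    o1,d1=ray(t,*f(a));o2,d2=ray(s,*g(b)); A=np.c_[d1,-d2]; k=np.linalg.lstsq(A,o2-o1,rcond=None)[0]
    p,q=o1+d1*k[0],o2+d2*k[1]; return (p+q)/2,np.linalg.norm(p-q)
print('bar ends',tri((665,183),(123,173)),tri((677,277),(111,245)))
print('depth bar',pt(t,*f((671,230))),pt(s,*g((117,210))))
print('grip tip',pt(t,*f((350,222))),pt(s,*g((433,55))))
print('latch',pt(s,*g((645,215))),pt(s,*g((640,205))))
E
```

```text
[626.6 195.6  15. ]
[ 656.6 -134.5   15. ]
[ 470.7 -151.7   15. ]
[437.3 176.8  15. ]
[np.float64(331.4), np.float64(186.7), np.float64(330.2), np.float64(190.3)]
scene [array([ 476.5, -156.9,   15. ]), array([ 661.1, -132.1,   15. ]), array([630., 193.,  15.])]
[-0.09590305  0.99539068  0.        ] 1.6668469960951415 origin [548.29528087  16.57654343  15.        ]
bar ends (array([ 577.32994519, -111.67730211,   91.85471294]), np.float64(3.286704753451623)) (array([ 543.40908167, -135.32464153,  -35.09420089]), np.float64(4.046413920325046))
depth bar [ 561.28016538 -122.94705105   30.41010612] [ 560.85380671 -123.22845616   30.12602219]
grip tip [546.92550045  41.41985514 184.32823566] [545.37059114  36.03665145 183.91494008]
latch [531.80247636 144.12976919  61.70336761] [526.38453269 140.96769621  61.73010928]
```

```bash
cat >> h.py <<'E'
from scipy.spatial.transform import Rotation as Ro
EX=np.array([-0.0959,0.9954,0]); EX/=np.linalg.norm(EX); EZ=np.array([0,0,1.]); EY=np.cross(EZ,EX)
RD=np.c_[EX,-EY,-EZ]   # tool down: x=jig x, y=-jig y, z down
O=np.array([548.3,16.6,0])
def to_jig(p): d=np.asarray(p)-O; return np.array([d@EX,d@EY,d[2]])
def to_w(j): return O+j[0]*EX+j[1]*EY+j[2]*EZ
def inc(p,R=None):
    s=arm.get_state(); R0=s['tcp_rot']; d=R0.T@(np.asarray(p)-s['tool_pos'])
    r=Ro.from_matrix(R0.T@(RD if R is None else R)).as_rotvec(degrees=True)
    print('inc',d.round(1),'rot',r.round(2)); return d,r
def st():
    s=arm.get_state(); print('t',round(s['clock'],2),'tcp',s['tool_pos'].round(1),'jig',to_jig(s['tool_pos']).round(1),'F jig',np.round([s['force']@EX,s['force']@EY,s['force'][2]],1),'w',round(s['width'],1),'j',s['joint_pos'].round(2))
E
python3 -c "
from h import *
st(); print(to_jig([561,-123,30]))
inc([561,-123,150])"
```

```text
t 0.15 tcp [ 141.8 -531.2  204.2] jig [-506.3  457.2  204.2] F jig [-0.8 -0.6 -0.6] w 85.7 j [-1.31  0.09  0.18  1.66 -0.    1.57]
[-140.17451054    0.7460533    30.        ]
inc [ 510.3 -286.3   54.4] rot [-5.000e-02 -4.000e-02 -8.056e+01]
```

drive_tool:
  increments:
    - {"x":510,"y":-286,"z":54,"az":-80.5}
    - {"x":510,"y":-286,"z":54,"az":-80.5}
    - {"x":510,"y":-286,"z":54,"az":-80.5}
    - {"x":510,"y":-286,"z":54,"az":-80.5}
    - {"x":510,"y":-286,"z":54,"az":-80.5}

```text
schema error: expected keys x, y, z, ax, ay, az, fingers
```

```bash
python3 -c "
from h import *
st()
inc([561,-123,150])"
```

```text
t 0.15 tcp [ 141.8 -531.2  204.2] jig [-506.3  457.2  204.2] F jig [-0.8 -0.6 -0.6] w 85.7 j [-1.31  0.09  0.18  1.66 -0.    1.57]
inc [ 510.3 -286.3   54.4] rot [-5.000e-02 -4.000e-02 -8.056e+01]
```

All keys are required.

drive_tool:
  increments:
    - {"x":510,"y":-286,"z":54,"ax":0,"ay":0,"az":-80.5,"fingers":0}
    - {"x":510,"y":-286,"z":54,"ax":0,"ay":0,"az":-80.5,"fingers":0}
    - {"x":510,"y":-286,"z":54,"ax":0,"ay":0,"az":-80.5,"fingers":0}
    - {"x":510,"y":-286,"z":54,"ax":0,"ay":0,"az":-80.5,"fingers":0}
    - {"x":510,"y":-286,"z":54,"ax":0,"ay":0,"az":-80.5,"fingers":0}

```text
clock: 0.65
tool_pos: [321.1, -356.2, 181.4]
tcp_rot: [[0.526, 0.85, 0.0], [0.85, -0.526, -0.0], [-0.0, 0.0, -1.0]]
force: [0.4, -1.3, -0.9]
width: 85.4
```

```bash
python3 -c "
from h import *
st()
inc([561,-123,150])"
```

```text
t 0.65 tcp [ 321.1 -356.2  181.4] jig [-349.3  261.9  181.4] F jig [-1.4 -0.2 -0.9] w 85.4 j [-0.84 -0.09 -0.04  1.61 -0.    1.29]
inc [324.5  81.2  31.4] rot [  0.     0.   -37.26]
```

drive_tool:
  increments:
    - {"x":324,"y":81,"z":31,"ax":0,"ay":0,"az":-37.3,"fingers":0}
    - {"x":324,"y":81,"z":31,"ax":0,"ay":0,"az":-37.3,"fingers":0}
    - {"x":324,"y":81,"z":31,"ax":0,"ay":0,"az":-37.3,"fingers":0}
    - {"x":324,"y":81,"z":31,"ax":0,"ay":0,"az":-37.3,"fingers":0}
    - {"x":324,"y":81,"z":31,"ax":0,"ay":0,"az":-37.3,"fingers":0}

```text
clock: 1.15
tool_pos: [500.8, -183.4, 158.3]
tcp_rot: [[-0.097, 0.995, 0.0], [0.995, 0.097, -0.0], [-0.0, 0.0, -1.0]]
force: [0.9, -0.7, -0.3]
width: 85.3
```

```bash
python3 -c "
from h import *
st()
inc([561,-123,150])"
```

```text
t 1.15 tcp [ 500.8 -183.4  158.3] jig [-194.5   66.5  158.3] F jig [-0.8 -0.9 -0.3] w 85.3 j [-0.35  0.03  0.03  1.57 -0.    1.12]
inc [54.3 65.8  8.3] rot [0.   0.01 0.04]
```

```bash
python3 -c "
from h import *
snap('wrist','w1')"
```

drive_tool:
  increments:
    - {"x":54,"y":66,"z":8,"ax":0,"ay":0,"az":0,"fingers":0}
    - {"x":54,"y":66,"z":8,"ax":0,"ay":0,"az":0,"fingers":0}
    - {"x":54,"y":66,"z":8,"ax":0,"ay":0,"az":0,"fingers":0}

```text
clock: 1.5
tool_pos: [562.2, -122.5, 148.9]
tcp_rot: [[-0.094, 0.996, -0.001], [0.996, 0.094, 0.001], [0.001, -0.001, -1.0]]
force: [-1.1, -0.6, 0.4]
width: 85.3
```

```bash
python3 -c "
from h import *
st();snap('wrist','w2')"
```

```text
t 1.5 tcp [ 562.2 -122.5  148.9] jig [-139.8   -0.5  148.9] F jig [-0.5  1.2  0.4] w 85.3 j [-0.21  0.14  0.12  1.56  0.    1.26]
```

View pics/w1.png

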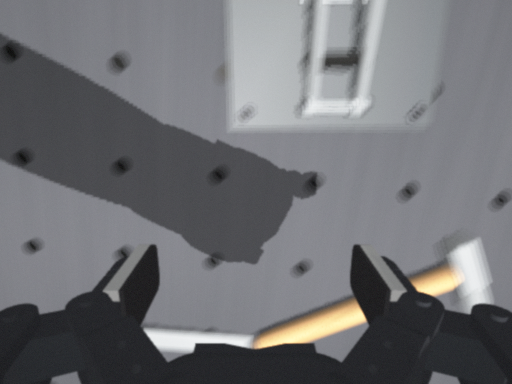

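View pics/w2.png

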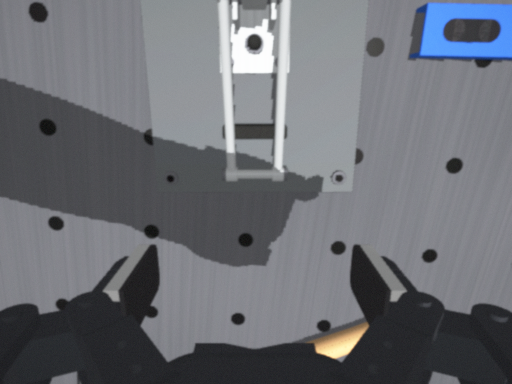

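w2 shows the bar heads at (231,174) and (278,174), with the plate's rear edge at v≈192. w1 is motion-blurred, with the heads near (311,106) and (362,106).

Run:
```python
from h import *
a=load('w1');b=load('w2')
def tri(c1,p1,c2,p2):
    o1,d1=ray(c1,*p1);o2,d2=ray(c2,*p2);k=np.linalg.lstsq(np.c_[d1,-d2],o2-o1,rcond=None)[0]
    p,q=o1+d1*k[0],o2+d2*k[1]; return (p+q)/2,np.linalg.norm(p-q)
p,e=tri(a,(337,105),b,(254.5,174));print('tri',to_jig(p),e)
t=load('top0')
p,e=tri(t,(671/6.4+199.6,230/6.4+139.6),b,(254.5,174));print('tri top',to_jig(p),e)
for uv in [(231,174),(254,174),(278,174)]: print(to_jig(pt(b,*uv)).round(1), to_jig(onz(b,*uv,29)).round(1))
for uv in [(155,192),(353,191),(254,192)]: print('plate',to_jig(onz(b,*uv,15)).round(1))
# heights near bar
print(b['range_z'][165:185,254].round())
```

```text
tri [-1.30672725e+02  3.80012104e-02  5.68060308e+01] 0.2612556080715465
tri top [-141.46416493   -0.51850988   15.30877797] 1.5812185056992158
[-135.8   21.    36. ] [-137.5   21.6   29. ]
[-136.7    0.5   32.4] [-137.6    0.5   29. ]
[-136.   -21.1   35.5] [-137.6  -21.5   29. ]
plate [-158.9   97.4   15. ]
plate [-158.2  -96.    15. ]
plate [-159.1    0.6   15. ]
[309. 309. 310. 311. 299. 294. 295. 295. 295. 295.   0. 295. 296. 313.
 313. 313. 314. 314. 315. 315.]
```

Run:
```python
from h import *
b=load('w2'); s=arm.get_state()
for uv in [(156,248),(150,255),(156,290),(354,248),(360,255),(130,270),(128,255)]:
    p=pt(b,*uv); print(uv,b['range_z'][uv[1],uv[0]].round(1),(s['tcp_rot'].T@(p-s['tool_pos'])).round(1))
im=b['img'][120:200,200:310,::-1]
cv2.imwrite('pics/w2z.png',cv2.resize(im,None,fx=7,fy=7,interpolation=cv2.INTER_CUBIC))
```

```text
(156, 248) 141.5 [ 10.  -41.8 -41.6]
(150, 255) 132.6 [ 11.4 -41.5 -50.5]
(156, 290) 141.9 [ -7.7 -41.9 -46.4]
(354, 248) 139.9 [ 10.8  43.8 -43. ]
(360, 255) 132.1 [ 11.6  43.8 -50.9]
(130, 270) 116.5 [ 13.9 -43.5 -66.5]
(128, 255) 352.6 [ -93.5 -136.   147.8]
```

View pics/w2z.png

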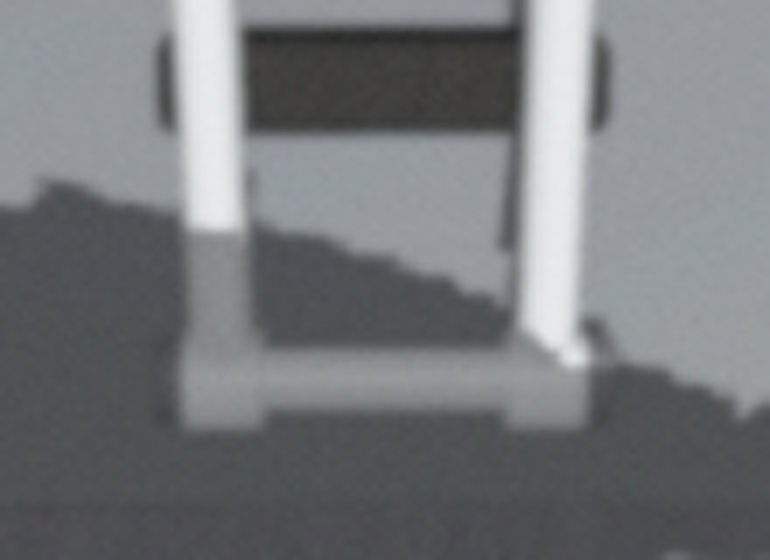

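Run:
```python
from h import *
b=load('w2'); s=arm.get_state()
for z in (0,-13,-25,-32,-38,-45):
  for x in (11,-11): print(z,x,proj(b,s['tool_pos']+s['tcp_rot']@np.array([x,-42.7,z])).round(1))
print(b['range_z'][250:310:6,140:164:2].round(0))
```

```text
0 11 [175.9 212.3]
0 -11 [178.5 248.2]
-13 11 [170.1 221.1]
-13 -11 [173.1 259.3]
-25 11 [163.9 230.5]
-25 -11 [167.4 271. ]
-32 11 [159.8 236.7]
-32 -11 [163.6 278.6]
-38 11 [156.1 242.4]
-38 -11 [160.2 285.7]
-45 11 [151.3 249.6]
-45 -11 [155.8 294.7]
[[133. 132. 131. 133. 133. 133. 135. 138. 141. 350. 352. 351.]
 [127. 129. 128. 129. 130. 133. 136. 138. 142. 353. 354. 353.]
 [124. 124. 125. 129. 131. 134. 135. 139. 142. 143. 355. 354.]
 [121. 123. 125. 128. 130. 133. 135. 138. 142. 145. 359. 357.]
 [123. 124. 125. 129. 130. 133. 135. 138. 140. 144. 360. 360.]
 [120. 124. 126. 129. 131. 133. 135. 139. 142. 145. 361. 362.]
 [121. 122. 126. 128. 130. 133. 136. 139. 142. 144. 364. 365.]
 [122. 124. 126. 128. 131. 132. 134. 137. 140. 366. 366. 366.]
 [122. 124. 125. 129. 130. 134. 136. 368. 368. 367. 369. 368.]
 [122. 123. 126. 129. 130. 132. 369. 370. 371. 370. 371. 370.]]
```

Run:
```python
from h import *
st();inc(to_w([-138.5,0.2,14]))
```

```text
t 1.55 tcp [ 561.  -123.9  149.4] jig [-141.1    0.8  149.4] F jig [-0.8  1.1  0.4] w 85.2 j [-0.22  0.13  0.12  1.56 -0.    1.26]
inc [  2.5   0.8 135.4] rot [-0.1  -0.03 -0.13]
```

drive_tool:
  increments:
    - {"x":2.5,"y":0.8,"z":45,"ax":0,"ay":0,"az":0,"fingers":0.15}
    - {"x":2.5,"y":0.8,"z":90,"ax":0,"ay":0,"az":0,"fingers":0.2}
    - {"x":2.5,"y":0.8,"z":120,"ax":0,"ay":0,"az":0,"fingers":0.2}
    - {"x":2.5,"y":0.8,"z":135,"ax":0,"ay":0,"az":0,"fingers":0.2}
    - {"x":2.5,"y":0.8,"z":135,"ax":0,"ay":0,"az":0,"fingers":0.2}

```text
clock: 2.05
tool_pos: [559.4, -123.3, 14.0]
tcp_rot: [[-0.09, 0.996, -0.003], [0.996, 0.09, 0.001], [0.001, -0.003, -1.0]]
force: [-0.2, -0.2, 0.8]
width: 68.1
```

Run:
```python
from h import *
st();b=snap('wrist','w3'); st()
s=arm.get_state()
for z in (0,-13,-25,-38): print(z,proj(b,s['tool_pos']+s['tcp_rot']@np.array([0,-s['width']/2,z])).round(1))
```

```text
t 2.05 tcp [ 559.4 -123.3   14. ] jig [-140.3    2.4   14. ] F jig [-0.2  0.3  0.8] w 68.1 j [-0.22  0.16 -0.12  1.3  -0.    1.26]
t 2.1 tcp [ 560.6 -123.4   16. ] jig [-140.5    1.2   16. ] F jig [-0.3  1.1  0.1] w 68.3 j [-0.22  0.15 -0.12  1.3  -0.    1.26]
0 [196.3 229.8]
-13 [191.9 239.9]
-25 [187.3 250.5]
-38 [181.5 263.9]
```

View pics/w3.png

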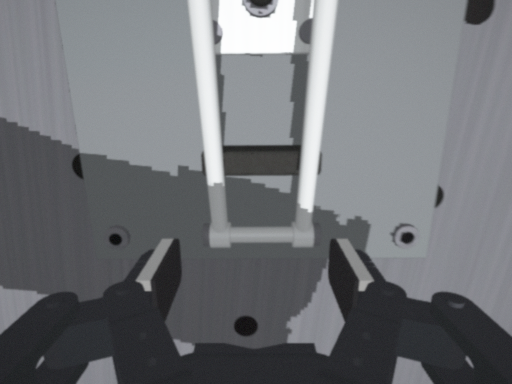

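Run:
```python
from h import *
s=snap('scene','s1'); st(); S=arm.get_state()
b=load('w3')
p=S['tool_pos'];print(proj(s,p),proj(s,p+[0,0,19]))
for u in range(168,184,2): print(u,b['range_z'][270,u],(S['tcp_rot'].T@(pt(b,u,270)-p)).round(1))
im=s['img'][150:270,160:310,::-1]
cv2.imwrite('pics/s1z.png',cv2.resize(im,None,fx=5,fy=5,interpolation=cv2.INTER_CUBIC))
```

```text
t 2.15 tcp [ 561.5 -123.5   17.2] jig [-140.7    0.3   17.2] F jig [-0.4 -0.3  0.2] w 68.3 j [-0.22  0.15 -0.11  1.3  -0.    1.26]
[211.79816457 221.68760847] [211.17365787 217.94664858]
168 128.7363 [  6.6 -36.3 -53.1]
170 132.1158 [  4.9 -36.4 -50.1]
172 135.21669 [  3.2 -36.4 -47.3]
174 137.73494 [  1.9 -36.2 -45.1]
176 141.49548 [ -0.  -36.3 -41.8]
178 145.83427 [ -2.3 -36.4 -37.9]
180 149.06943 [ -4.  -36.3 -35. ]
182 205.8374 [-33.5 -48.3  15.4]
```

View pics/s1z.png

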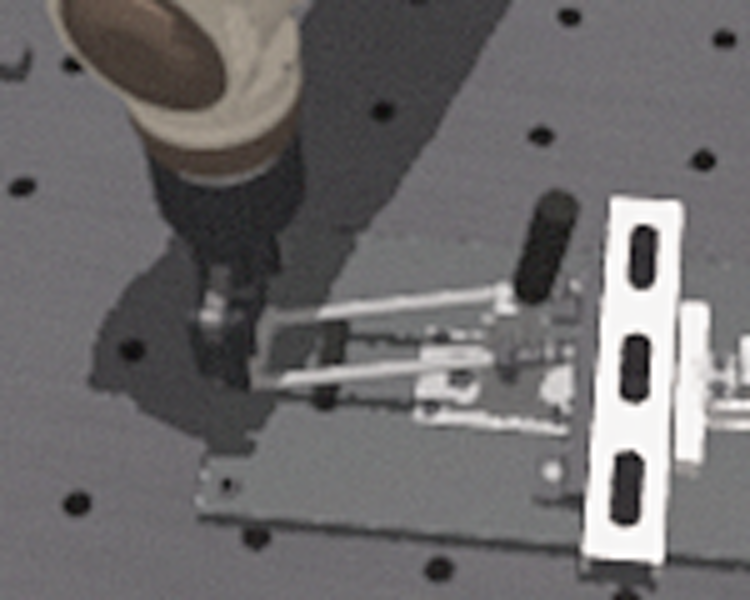

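Run:
```python
from h import *
s=load('s1'); S=arm.get_state(); p=S['tool_pos'];R=S['tcp_rot']
for z in (0,-13,-25,-38,-54):
  for x in (-11,11): print(z,x,((proj(s,p+R@np.array([x,36.,z]))-[160,150])*5).round())
# world points on finger from scene depth
for u,v in [(215,340),(235,375),(225,380),(240,380),(215,310),(205,370)]:
  q=pt(s,160+u/5-.4,150+v/5-.4); print((u,v),(R.T@(q-p)).round(1),to_jig(q).round(1))
```

```text
0 -11 [228. 412.]
0 11 [268. 416.]
-13 -11 [225. 399.]
-13 11 [266. 403.]
-25 -11 [223. 388.]
-25 11 [264. 391.]
-38 -11 [221. 375.]
-38 11 [261. 378.]
-54 -11 [217. 358.]
-54 11 [259. 362.]
(215, 340) [  -0.4   66.2 -120.9] [-141.4  -65.7  138.2]
(235, 375) [  6.  65. -88.] [-135.   -64.6  105.4]
(225, 380) [ -5.9  47.5 -53.7] [-146.9  -47.1   71. ]
(240, 380) [  7.7  63.8 -81.7] [-133.3  -63.4   99.1]
(215, 310) [-1.000e-01  5.870e+01 -1.361e+02] [-141.1  -58.2  153.4]
(205, 370) [ -9.7  63.3 -87.5] [-150.7  -62.9  104.8]
```

Run:
```python
from h import *
b=snap('wrist','w4'); st()
g=cv2.cvtColor(b['img'],cv2.COLOR_RGB2GRAY)
print(g[236,205:325:3]); print(g[215:262:2,261]); print(b['range_z'][225:250:2,261])
for uv in [(211,236),(262,236),(313,236)]: print(to_jig(onz(b,*uv,29)).round(1),to_jig(pt(b,*uv)).round(1))
```

```text
t 2.2 tcp [ 562.1 -123.5   17.8] jig [-140.8   -0.3   17.8] F jig [ 0.8 -0.   0.5] w 68.3 j [-0.22  0.15 -0.11  1.3  -0.    1.26]
[103 155 153 154 155 154 155 141 147 145 146 146 146 145 146 145 143 145
 147 145 146 145 145 146 145 144 144 144 148 153 153 155 153 154 145  82
  85  86  85  86]
[ 88  84  86  87 108 141 149 156 163 155 148 140  99  87  85  86  87  86
  86  86  82  82  83  82]
[168.88101 167.67175 167.52025 167.80458 166.90324 169.13565 169.08624
 186.99821 187.0278  188.46544 187.81459 189.55058 188.38382]
[-140.    23.7   29. ] [-136.7   22.6   36.1]
[-140.2   -3.4   29. ] [-138.    -3.3   33.8]
[-140.4  -30.5   29. ] [-138.   -29.5   34.2]
```

drive_tool:
  increments:
    - {"x":1,"y":1,"z":8,"ax":0,"ay":0,"az":0,"fingers":0.22}
    - {"x":1,"y":1,"z":14,"ax":0,"ay":0,"az":0,"fingers":0.22}
    - {"x":1,"y":1,"z":15,"ax":0,"ay":0,"az":0,"fingers":0.22}
    - {"x":1,"y":1,"z":15,"ax":0,"ay":0,"az":0,"fingers":0.22}

```text
clock: 2.6
tool_pos: [561.8, -121.7, 0.3]
tcp_rot: [[-0.091, 0.996, -0.0], [0.996, 0.091, 0.0], [0.0, -0.0, -1.0]]
force: [-0.7, 0.3, -0.0]
width: 66.9
```

Run:
```python
from h import *
st();b=snap('wrist','w5'); st()
```

```text
t 2.6 tcp [ 5.618e+02 -1.217e+02  3.000e-01] jig [-1.39e+02 -1.00e-01  3.00e-01] F jig [ 0.3  0.7 -0. ] w 66.9 j [-0.21  0.16 -0.13  1.27 -0.    1.27]
t 2.65 tcp [ 561.9 -121.8    0.6] jig [-139.    -0.3    0.6] F jig [0.3 0.6 1.3] w 65.9 j [-0.21  0.16 -0.13  1.27 -0.    1.27]
```

View pics/w5.png

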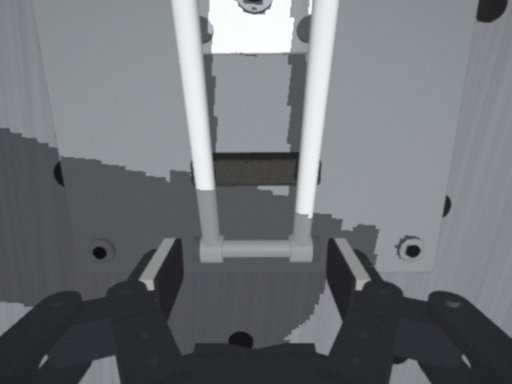

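Run:
```python
from h import *
print(arm.grip_point_offset)
b=load('w5');S=arm.get_state();p=S['tool_pos'];R=S['tcp_rot']
for v in (262,272,285):
  for u in (174,176,178,180,182,184): print(v,u,(R.T@(pt(b,u,v)-p)).round(1))
print(proj(b,p+R@[0,0,-19]),proj(b,p+R@[0,0,-28]),proj(b,p+R@[0,0,-38]))
```

```text
18.700000000000003
262 174 [  6.5 -33.6 -49.9]
262 176 [  4.8 -33.6 -46.8]
262 178 [  3.3 -33.5 -44. ]
262 180 [  1.1 -33.7 -40.1]
262 182 [ -0.8 -33.6 -36.7]
262 184 [-12.2 -37.7 -16.2]
272 174 [  2.4 -33.7 -50.8]
272 176 [  0.1 -33.9 -46.9]
272 178 [ -0.9 -33.5 -45.2]
272 180 [ -3.6 -33.8 -40.7]
272 182 [ -6.1 -34.  -36.5]
272 184 [-18.2 -38.1 -16.1]
285 174 [ -2.9 -33.8 -52.1]
285 176 [ -4.8 -33.8 -49.2]
285 178 [ -6.3 -33.5 -46.8]
285 180 [ -8.6 -33.6 -43.3]
285 182 [-36.1 -43.6  -0.7]
285 184 [-35.8 -42.3  -1.2]
[255.34374071 243.28324297] [255.37079598 251.53397817] [255.40456551 261.83228718]
```

drive_tool:
  increments:
    - {"x":0,"y":0,"z":6,"ax":0,"ay":0,"az":0,"fingers":0.25}
    - {"x":0,"y":0,"z":10,"ax":0,"ay":0,"az":0,"fingers":0.25}
    - {"x":0,"y":0,"z":13,"ax":0,"ay":0,"az":0,"fingers":0.25}
    - {"x":0,"y":0,"z":13,"ax":0,"ay":0,"az":0,"fingers":0.25}

```text
clock: 3.05
tool_pos: [561.5, -121.7, -13.1]
tcp_rot: [[-0.091, 0.996, -0.001], [0.996, 0.091, 0.0], [0.0, -0.001, -1.0]]
force: [0.7, 0.0, -1.9]
width: 64.1
```

Run:
```python
from h import *
st();b=snap('wrist','w6')
S=arm.get_state();p=S['tool_pos'];R=S['tcp_rot']
for u in (174,176,178,180,182,184,186): print(u,(R.T@(pt(b,u,272)-p)).round(1))
```

```text
t 3.05 tcp [ 561.5 -121.7  -13.1] jig [-1.39e+02  1.00e-01 -1.31e+01] F jig [-0.  -0.7 -1.9] w 64.1 j [-0.21  0.17 -0.15  1.25 -0.    1.27]
174 [  5.8 -32.1 -56.5]
176 [  3.5 -32.4 -52.5]
178 [  1.2 -32.6 -48.7]
180 [ -0.6 -32.6 -45.6]
182 [ -2.8 -32.6 -42. ]
184 [ -5.  -32.6 -38.3]
186 [ -7.  -32.5 -35. ]
```

View pics/w6.png

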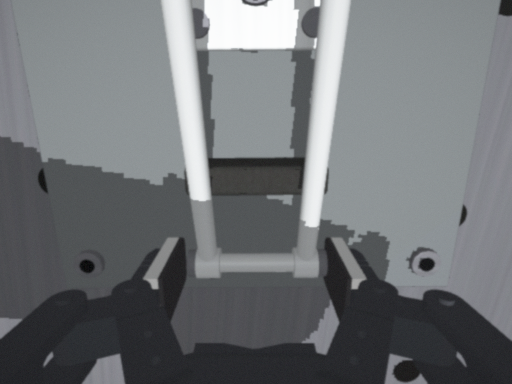

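drive_tool:
  increments:
    - {"x":0,"y":0,"z":1,"ax":0,"ay":0,"az":0,"fingers":0.45}
    - {"x":0,"y":0,"z":1,"ax":0,"ay":0,"az":0,"fingers":0.45}
    - {"x":0,"y":0,"z":1,"ax":0,"ay":0,"az":0,"fingers":0.6}
    - {"x":0,"y":0,"z":1,"ax":0,"ay":0,"az":0,"fingers":0.6}

```text
clock: 3.5
tool_pos: [562.3, -121.9, -12.7]
tcp_rot: [[-0.091, 0.996, 0.001], [0.996, 0.091, -0.0], [-0.0, 0.001, -1.0]]
force: [-0.9, -0.2, 6.1]
width: 58.4
```

Run:
```python
from h import *
st();b=snap('wrist','w7')
```

```text
t 3.5 tcp [ 562.3 -121.9  -12.7] jig [-139.3   -0.6  -12.7] F jig [-0.1  1.   6.1] w 58.4 j [-0.21  0.17 -0.15  1.25 -0.    1.27]
```

View pics/w7.png

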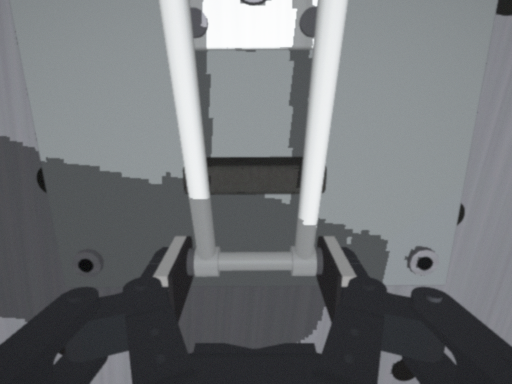

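Run:
```python
from h import *
t0=3.457; th=np.r_[t0,t0-.06,t0-.17,t0-.31,np.arange(t0-.46,0.5,-.15)]
P=145*np.c_[np.cos(th)-np.cos(t0),np.sin(th)-np.sin(t0)]
for k in range(0,len(th)-1,5):
    print([(round(x,1),round(-z,1)) for x,z in (P[k+1:k+6]-P[k])], th[min(k+5,len(th)-1)].round(3),P[min(k+5,len(th)-1)].round(1))
```

```text
[(np.float64(-2.4), np.float64(-8.3)), (np.float64(-5.6), np.float64(-24.0)), (np.float64(-7.2), np.float64(-44.2)), (np.float64(-5.6), np.float64(-65.9)), (np.float64(-0.9), np.float64(-87.1))] 2.847 [-0.9 87.1]
[(np.float64(7.8), np.float64(-20.3)), (np.float64(18.6), np.float64(-39.1)), (np.float64(32.1), np.float64(-56.2)), (np.float64(48.0), np.float64(-71.0)), (np.float64(65.9), np.float64(-83.3))] 2.097 [ 65.  170.4]
[(np.float64(19.6), np.float64(-9.5)), (np.float64(40.3), np.float64(-15.9)), (np.float64(61.8), np.float64(-19.2)), (np.float64(83.5), np.float64(-19.2)), (np.float64(105.0), np.float64(-16.0))] 1.347 [170.  186.4]
[(np.float64(20.8), np.float64(6.4)), (np.float64(40.3), np.float64(15.8)), (np.float64(58.3), np.float64(28.1)), (np.float64(74.2), np.float64(42.9)), (np.float64(87.7), np.float64(59.9))] 0.597 [257.8 126.5]
```

drive_tool:
  increments:
    - {"x":-2.4,"y":0,"z":-8.3,"ax":0,"ay":0,"az":0,"fingers":0.6}
    - {"x":-5.6,"y":0,"z":-24,"ax":0,"ay":0,"az":0,"fingers":0.6}
    - {"x":-7.2,"y":0,"z":-44.2,"ax":0,"ay":0,"az":0,"fingers":0.6}
    - {"x":-5.6,"y":0,"z":-65.9,"ax":0,"ay":0,"az":0,"fingers":0.6}
    - {"x":-0.9,"y":0,"z":-87.1,"ax":0,"ay":0,"az":0,"fingers":0.6}

```text
clock: 4.05
tool_pos: [561.6, -122.3, 74.0]
tcp_rot: [[-0.091, 0.996, -0.001], [0.996, 0.091, 0.001], [0.002, -0.001, -1.0]]
force: [1.1, 5.6, -5.0]
width: 57.9
```

Run:
```python
from h import *
st();b=snap('wrist','w8');st()
```

```text
t 4.05 tcp [ 561.6 -122.3   74. ] jig [-1.395e+02  1.000e-01  7.400e+01] F jig [ 5.5 -1.6 -5. ] w 57.9 j [-0.21  0.14 -0.02  1.41  0.    1.26]
t 4.1 tcp [ 562.6 -121.6   77.8] jig [-138.9   -1.    77.8] F jig [ 8.3  3.6 -2.2] w 57.7 j [-0.21  0.13 -0.02  1.42  0.    1.27]
```

View pics/w8.png

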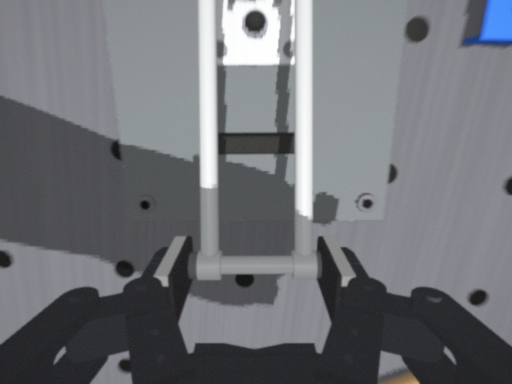

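drive_tool:
  increments:
    - {"x":8.8,"y":0,"z":-20,"ax":0,"ay":0,"az":0,"fingers":0.6}
    - {"x":19.6,"y":0,"z":-38.5,"ax":0,"ay":0,"az":0,"fingers":0.6}
    - {"x":33,"y":0,"z":-55.5,"ax":0,"ay":0,"az":0,"fingers":0.6}
    - {"x":48.8,"y":0,"z":-70,"ax":0,"ay":0,"az":0,"fingers":0.6}
    - {"x":66.5,"y":0,"z":-82,"ax":0,"ay":0,"az":0,"fingers":0.6}

```text
clock: 4.6
tool_pos: [555.8, -56.1, 156.4]
tcp_rot: [[-0.09, 0.996, -0.0], [0.996, 0.09, -0.001], [-0.001, -0.0, -1.0]]
force: [-1.0, -1.4, -3.8]
width: 57.3
```

Run:
```python
from h import *
st();
```

```text
t 4.6 tcp [555.8 -56.1 156.4] jig [-73.1  -0.5 156.4] F jig [-1.3  1.1 -3.8] w 57.3 j [-0.1   0.09  0.09  1.57 -0.    1.38]
```

drive_tool:
  increments:
    - {"x":19.6,"y":0,"z":-9.2,"ax":0,"ay":0,"az":0,"fingers":0.6}
    - {"x":40.3,"y":0,"z":-15.4,"ax":0,"ay":0,"az":0,"fingers":0.6}
    - {"x":61.8,"y":0,"z":-18.7,"ax":0,"ay":0,"az":0,"fingers":0.6}
    - {"x":83.5,"y":0,"z":-18.7,"ax":0,"ay":0,"az":0,"fingers":0.6}
    - {"x":105,"y":0,"z":-15.5,"ax":0,"ay":0,"az":0,"fingers":0.6}

```text
clock: 5.1
tool_pos: [547.0, 49.0, 173.6]
tcp_rot: [[-0.091, 0.996, 0.004], [0.996, 0.091, -0.0], [-0.001, 0.004, -1.0]]
force: [-1.3, -1.9, 1.9]
width: 57.0
```

Run:
```python
from h import *
st();b=snap('wrist','w9');st()
```

```text
t 5.1 tcp [547.   49.  173.6] jig [ 32.3  -1.9 173.6] F jig [-1.7  1.5  1.9] w 57.0 j [ 0.09  0.07  0.1   1.59 -0.    1.57]
t 5.15 tcp [546.5  51.6 172.7] jig [ 35.   -1.6 172.7] F jig [ 2.9  1.  10.2] w 56.6 j [0.09 0.07 0.1  1.59 0.   1.57]
```

View pics/w9.png

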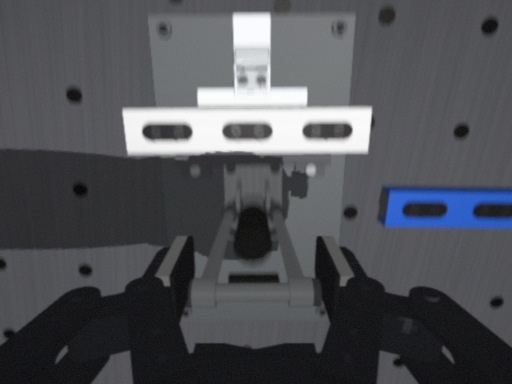

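Run:
```python
from h import *
st()
t0=1.40; th=np.r_[t0,1.3,1.17,1.04,.91,.8]
P=145*np.c_[np.cos(th)-np.cos(t0),np.sin(th)-np.sin(t0)]
print([(round(x,1),round(-z,1)) for x,z in P[1:]])
c=load('w9')
for uv in [(252,20),(252,66),(252,75),(252,92),(238,70),(266,70)]: print(uv,to_jig(pt(c,*uv)).round(1))
print(c['range_z'][10:110:4,252].round(0))
im=c['img'][0:120,180:330,::-1]
cv2.imwrite('pics/w9z.png',cv2.resize(im,None,fx=5,fy=5,interpolation=cv2.INTER_CUBIC))
```

```text
t 5.15 tcp [546.5  51.6 172.7] jig [ 35.   -1.6 172.7] F jig [ 2.9  1.  10.2] w 56.6 j [0.09 0.07 0.1  1.59 0.   1.57]
[(np.float64(14.1), np.float64(3.2)), (np.float64(31.9), np.float64(9.4)), (np.float64(48.8), np.float64(17.8)), (np.float64(64.3), np.float64(28.4)), (np.float64(76.4), np.float64(38.9))]
(252, 20) [164.5  -0.7  40.1]
(252, 66) [126.5  -0.4  62.1]
(252, 75) [120.6  -0.3  41.5]
(252, 92) [106.4  -0.2  41.7]
(238, 70) [124.3  11.5  49.7]
(266, 70) [124.4 -12.4  46.2]
[308. 309. 277. 276. 277. 276. 279. 279. 280. 281. 262. 262. 264. 263.
 264. 278. 284. 284. 287. 289. 288. 290. 294. 297. 298.]
```

View pics/w9z.png

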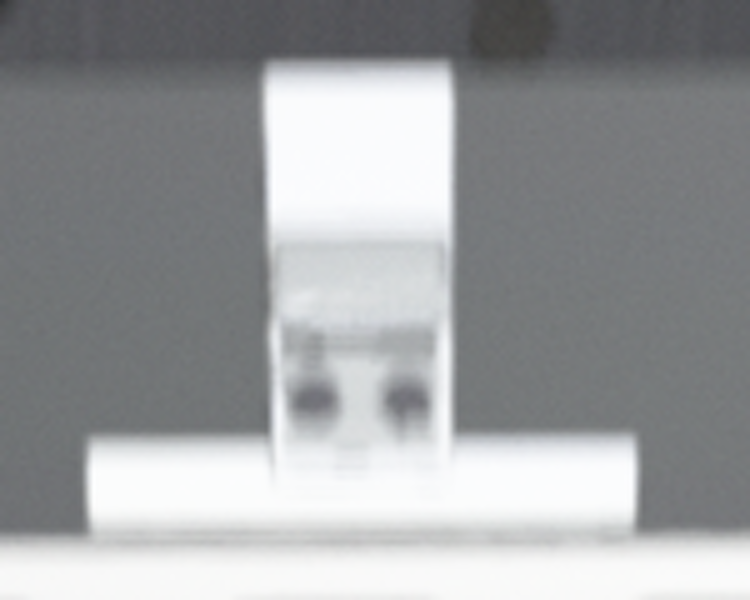

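Run:
```python
from h import *
c=load('w9')
print(to_jig(onz(c,252,48.2,60)).round(1),to_jig(onz(c,252,64.2,58)).round(1),to_jig(onz(c,252,12.2,38)).round(1))
print(to_jig(onz(c,252,-0+14,15)).round(1))
print([to_jig(pt(c,252,v)).round(0).tolist() for v in (46,48,50,52,56,60,64,66)])
```

```text
[140.1  -0.5  60. ] [128.2  -0.4  58. ] [170.9  -0.7  38. ]
[174.3  -0.6  15. ]
[[144.0, -0.0, 40.0], [140.0, -1.0, 61.0], [139.0, -1.0, 61.0], [137.0, -1.0, 61.0], [134.0, -0.0, 61.0], [131.0, -0.0, 63.0], [128.0, -0.0, 61.0], [127.0, -0.0, 62.0]]
```

drive_tool:
  increments:
    - {"x":14.1,"y":0,"z":2.5,"ax":0,"ay":0,"az":0,"fingers":0.6}
    - {"x":31.9,"y":0,"z":8.4,"ax":0,"ay":0,"az":0,"fingers":0.6}
    - {"x":48.8,"y":0,"z":16.8,"ax":0,"ay":0,"az":0,"fingers":0.6}
    - {"x":64.3,"y":0,"z":27.4,"ax":0,"ay":0,"az":0,"fingers":0.6}
    - {"x":76,"y":0,"z":38,"ax":0,"ay":0,"az":0,"fingers":0.6}

```text
clock: 5.65
tool_pos: [539.7, 125.9, 134.0]
tcp_rot: [[-0.092, 0.996, 0.002], [0.996, 0.092, 0.002], [0.002, 0.002, -1.0]]
force: [-1.5, 5.3, 7.2]
width: 56.2
```

Run:
```python
from h import *
st();b=snap('wrist','w10');st()
```

```text
t 5.65 tcp [539.7 125.9 134. ] jig [109.6  -1.9 134. ] F jig [5.4 1.  7.2] w 56.2 j [0.23 0.08 0.03 1.52 0.   1.71]
t 5.7 tcp [539.2 127.4 132.3] jig [111.2  -1.5 132.3] F jig [10.3 -0.2  9.8] w 55.7 j [0.23 0.08 0.03 1.52 0.   1.71]
```

View pics/w10.png

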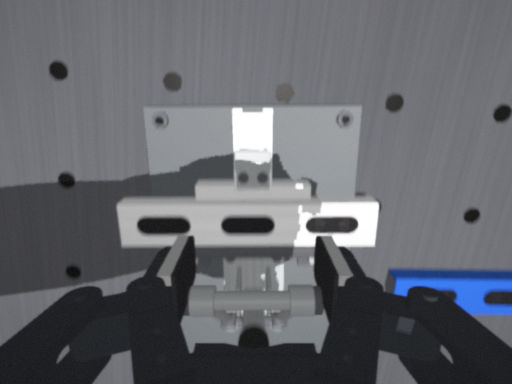

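drive_tool:
  increments:
    - {"x":10.5,"y":0,"z":10,"ax":0,"ay":0,"az":0,"fingers":0.6}
    - {"x":19.5,"y":0,"z":22,"ax":0,"ay":0,"az":0,"fingers":0.6}
    - {"x":27.5,"y":0,"z":36,"ax":0,"ay":0,"az":0,"fingers":0.6}
    - {"x":34,"y":0,"z":51,"ax":0,"ay":0,"az":0,"fingers":0.6}
    - {"x":38.5,"y":0,"z":66,"ax":0,"ay":0,"az":0,"fingers":0.6}

```text
clock: 6.2
tool_pos: [536.1, 164.5, 67.4]
tcp_rot: [[-0.093, 0.996, 0.001], [0.996, 0.093, 0.003], [0.003, 0.001, -1.0]]
force: [2.7, 7.4, 4.7]
width: 55.7
```

Run:
```python
from h import *
st();b=snap('wrist','w11');st();snap('scene','s2')
s=load('s2');im=s['img'][130:270,180:340,::-1]
cv2.imwrite('pics/s2z.png',cv2.resize(im,None,fx=4.2,fy=4.2,interpolation=cv2.INTER_CUBIC))
```

```text
t 6.2 tcp [536.1 164.5  67.4] jig [148.4  -2.   67.4] F jig [ 7.1 -3.4  4.7] w 55.7 j [ 0.3   0.1  -0.07  1.39  0.    1.77]
t 6.25 tcp [535.7 164.9  64.9] jig [148.8  -1.6  64.9] F jig [12.1 -4.8  4.2] w 55.4 j [ 0.3   0.1  -0.08  1.39  0.    1.77]
```

View pics/w11.png

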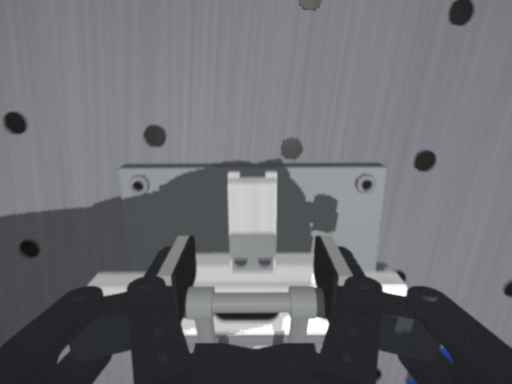

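View pics/s2z.png

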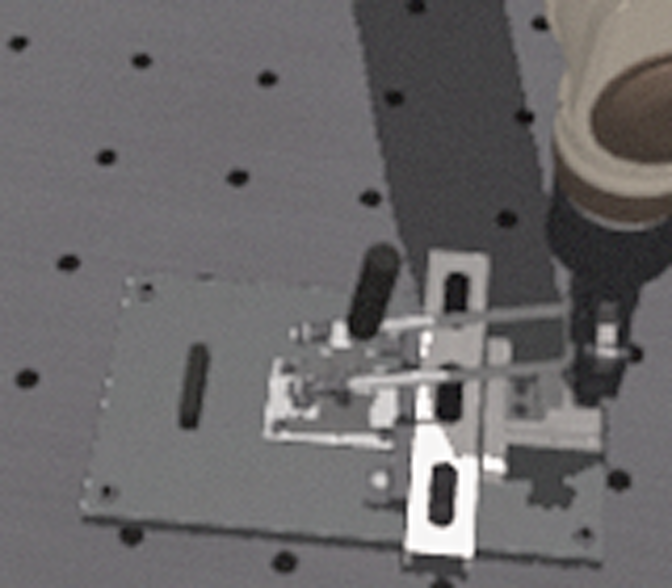

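drive_tool:
  increments:
    - {"x":1.5,"y":0,"z":9,"ax":0,"ay":0,"az":0,"fingers":0.6}
    - {"x":3,"y":0,"z":18,"ax":0,"ay":0,"az":0,"fingers":0.6}
    - {"x":4,"y":0,"z":28,"ax":0,"ay":0,"az":0,"fingers":0.6}
    - {"x":4.5,"y":0,"z":36,"ax":0,"ay":0,"az":0,"fingers":0.6}
    - {"x":5,"y":0,"z":42,"ax":0,"ay":0,"az":0,"fingers":0.6}

```text
clock: 6.8
tool_pos: [535.8, 168.7, 25.3]
tcp_rot: [[-0.093, 0.996, 0.001], [0.996, 0.093, 0.002], [0.001, 0.001, -1.0]]
force: [1.3, 5.6, 4.1]
width: 55.8
```

Run:
```python
from h import *
st();b=snap('wrist','w12');st();snap('scene','s2')
```

```text
t 6.8 tcp [535.8 168.7  25.3] jig [152.6  -2.1  25.3] F jig [ 5.5 -1.8  4.1] w 55.8 j [ 0.3   0.12 -0.14  1.31  0.    1.78]
t 6.85 tcp [535.6 168.6  24.4] jig [152.5  -2.   24.4] F jig [ 6.7 -3.4  3.4] w 55.7 j [ 0.3   0.12 -0.14  1.31  0.    1.78]
```

View pics/w12.png

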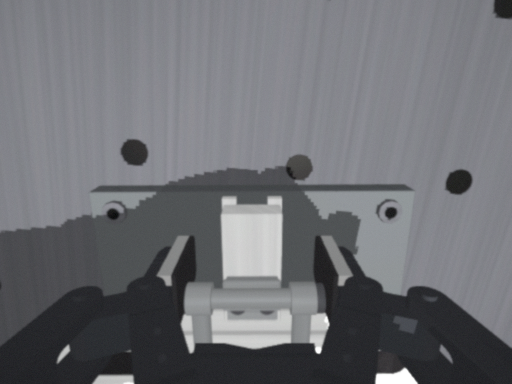

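drive_tool:
  increments:
    - {"x":0,"y":0,"z":4,"ax":0,"ay":0,"az":0,"fingers":0.6}
    - {"x":0,"y":0,"z":8,"ax":0,"ay":0,"az":0,"fingers":0.6}
    - {"x":0,"y":0,"z":8,"ax":0,"ay":0,"az":0,"fingers":0.6}

```text
clock: 7.2
tool_pos: [535.9, 168.6, 17.4]
tcp_rot: [[-0.093, 0.996, 0.001], [0.996, 0.093, 0.002], [0.002, 0.001, -1.0]]
force: [-0.3, 6.1, 4.9]
width: 55.9
```

drive_tool:
  increments:
    - {"x":0,"y":0,"z":2,"ax":0,"ay":0,"az":0,"fingers":0.6}
    - {"x":0,"y":0,"z":2,"ax":0,"ay":0,"az":0,"fingers":0.6}

```text
clock: 7.4
tool_pos: [536.0, 168.6, 15.7]
tcp_rot: [[-0.093, 0.996, 0.002], [0.996, 0.093, 0.002], [0.002, 0.002, -1.0]]
force: [0.6, 6.6, 4.6]
width: 55.7
```

drive_tool:
  increments:
    - {"x":0,"y":0,"z":2,"ax":0,"ay":0,"az":0,"fingers":0.6}
    - {"x":0,"y":0,"z":2,"ax":0,"ay":0,"az":0,"fingers":0.6}

```text
clock: 7.6
tool_pos: [535.3, 168.1, 13.3]
tcp_rot: [[-0.092, 0.996, -0.0], [0.996, 0.092, 0.001], [0.001, 0.0, -1.0]]
force: [-2.4, 4.7, 3.9]
width: 56.0
```

Run:
```python
from h import *
b=snap('wrist','w13')
im=b['img'][200:340,150:350,::-1]
cv2.imwrite('pics/w13z.png',cv2.resize(im,None,fx=4,fy=4,interpolation=cv2.INTER_CUBIC))
for v in (265,270,275,280,285,290,295,300,305,310): print(v,to_jig(pt(b,252,v)).round(1))
```

```text
265 [143.4   0.   39.2]
270 [140.7   0.   39.3]
275 [138.    0.   39.6]
280 [1.352e+02 1.000e-01 3.960e+01]
285 [1.321e+02 1.000e-01 3.930e+01]
290 [148.6  -0.3  68.4]
295 [147.8  -0.3  70.8]
300 [225.3  -1.8 183.8]
305 [144.2  -0.3  72.3]
310 [ 1.34e+02 -1.00e-01  6.17e+01]
```

View pics/w13z.png

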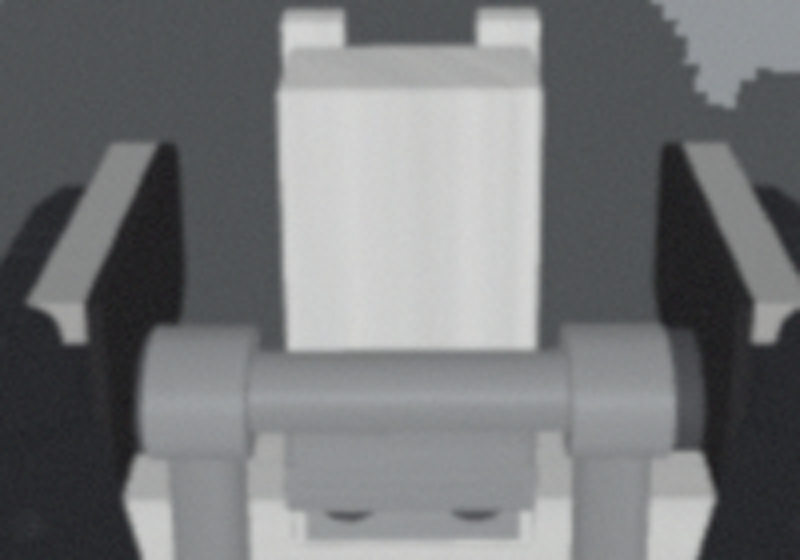

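drive_tool:
  increments:
    - {"x":1.5,"y":0,"z":0,"ax":0,"ay":0,"az":0,"fingers":0.6}
    - {"x":3,"y":0,"z":0,"ax":0,"ay":0,"az":0,"fingers":0.6}
    - {"x":3,"y":0,"z":0,"ax":0,"ay":0,"az":0,"fingers":0.6}

```text
clock: 7.95
tool_pos: [535.3, 169.2, 13.2]
tcp_rot: [[-0.09, 0.996, 0.0], [0.996, 0.09, -0.002], [-0.002, 0.0, -1.0]]
force: [-1.2, -5.6, 3.9]
width: 55.9
```

Run:
```python
from h import *
st()
b=snap('wrist','w14')
im=b['img'][200:340,150:350,::-1]
cv2.imwrite('pics/w14z.png',cv2.resize(im,None,fx=4,fy=4,interpolation=cv2.INTER_CUBIC))
for v in (285,290,293,295,297,299,301,303,305,310): print(v,to_jig(pt(b,252,v)).round(1))
```

```text
t 7.95 tcp [535.3 169.2  13.2] jig [153.1  -1.7  13.2] F jig [-5.4  1.7  3.9] w 55.9 j [ 0.31  0.13 -0.15  1.29 -0.    1.79]
285 [133.4  -0.   39.4]
290 [150.5  -0.4  69.4]
293 [149.4  -0.4  69.8]
295 [149.4  -0.4  71.1]
297 [148.7  -0.4  71.4]
299 [147.6  -0.4  71.2]
301 [146.6  -0.4  71.1]
303 [146.1  -0.4  71.7]
305 [145.9  -0.4  72.7]
310 [135.2  -0.2  61.5]
```

View pics/w14z.png

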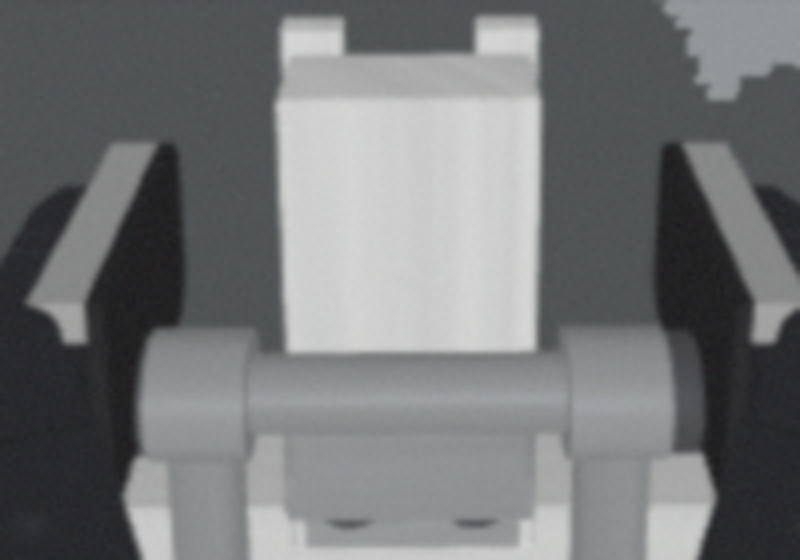

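drive_tool:
  increments:
    - {"x":2,"y":0,"z":0,"ax":0,"ay":0,"az":0,"fingers":0.6}
    - {"x":4,"y":0,"z":0,"ax":0,"ay":0,"az":0,"fingers":0.6}
    - {"x":4,"y":0,"z":0,"ax":0,"ay":0,"az":0,"fingers":0.6}

```text
clock: 8.3
tool_pos: [535.1, 171.9, 13.1]
tcp_rot: [[-0.089, 0.996, 0.0], [0.996, 0.089, -0.005], [-0.005, -0.0, -1.0]]
force: [0.3, -11.7, 4.8]
width: 55.4
```

Run:
```python
from h import *
st()
b=snap('wrist','w15')
im=b['img'][200:340,150:350,::-1]
cv2.imwrite('pics/w15z.png',cv2.resize(im,None,fx=4,fy=4,interpolation=cv2.INTER_CUBIC))
for v in (293,295,297,299,301,303,305,310): print(v,to_jig(pt(b,252,v)).round(1))
```

```text
t 8.3 tcp [535.1 171.9  13.1] jig [155.9  -1.8  13.1] F jig [-11.7   0.8   4.8] w 55.4 j [ 0.31  0.13 -0.15  1.29 -0.    1.79]
293 [152.2  -0.4  69.6]
295 [152.8  -0.5  71.7]
297 [152.   -0.4  72. ]
299 [150.4  -0.4  71. ]
301 [150.1  -0.4  71.9]
303 [150.1  -0.4  73.2]
305 [147.6  -0.4  71.1]
310 [138.1  -0.2  61.7]
```

View pics/w15z.png

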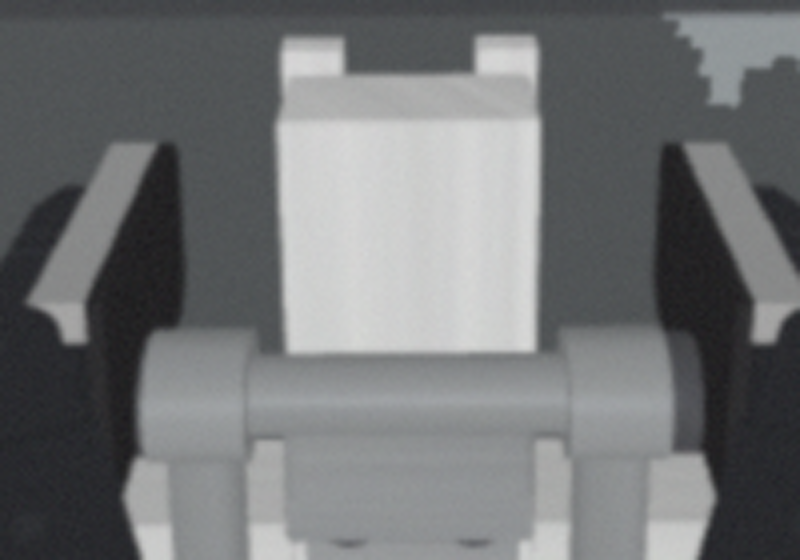

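drive_tool:
  increments:
    - {"x":1.5,"y":0,"z":0,"ax":0,"ay":0,"az":0,"fingers":0.6}
    - {"x":3,"y":0,"z":0,"ax":0,"ay":0,"az":0,"fingers":0.6}
    - {"x":3,"y":0,"z":0,"ax":0,"ay":0,"az":0,"fingers":0.6}

```text
clock: 8.65
tool_pos: [534.8, 174.9, 13.1]
tcp_rot: [[-0.089, 0.996, 0.0], [0.996, 0.089, -0.005], [-0.005, -0.0, -1.0]]
force: [-0.0, -12.3, 4.9]
width: 56.2
```

drive_tool:
  increments:
    - {"x":1,"y":0,"z":0,"ax":0,"ay":0,"az":0,"fingers":0.6}
    - {"x":1.5,"y":0,"z":0,"ax":0,"ay":0,"az":0,"fingers":0.6}
    - {"x":1.5,"y":0,"z":0,"ax":0,"ay":0,"az":0,"fingers":0.6}

```text
clock: 8.95
tool_pos: [534.7, 175.6, 13.0]
tcp_rot: [[-0.089, 0.996, 0.0], [0.996, 0.089, -0.006], [-0.006, -0.0, -1.0]]
force: [1.0, -16.9, 4.7]
width: 55.7
```

Run:
```python
from h import *
st()
b=snap('wrist','w16');s=snap('scene','s3')
im=b['img'][200:340,150:350,::-1]
cv2.imwrite('pics/w16z.png',cv2.resize(im,None,fx=4,fy=4,interpolation=cv2.INTER_CUBIC))
for v in (293,295,297,299,301,303,305,310): print(v,to_jig(pt(b,252,v)).round(1))
im=s['img'][130:270,180:340,::-1]
cv2.imwrite('pics/s3z.png',cv2.resize(im,None,fx=4.2,fy=4.2,interpolation=cv2.INTER_CUBIC))
```

```text
t 8.95 tcp [534.7 175.6  13. ] jig [159.6  -1.8  13. ] F jig [-16.9   0.6   4.7] w 55.7 j [ 0.32  0.13 -0.15  1.29 -0.01  1.8 ]
293 [155.9  -0.5  69.5]
295 [155.9  -0.5  70.8]
297 [155.3  -0.5  71.3]
299 [153.9  -0.4  70.6]
301 [153.7  -0.5  71.7]
303 [153.5  -0.5  72.6]
305 [152.1  -0.4  72. ]
310 [140.2  -0.2  59.4]
```

View pics/w16z.png

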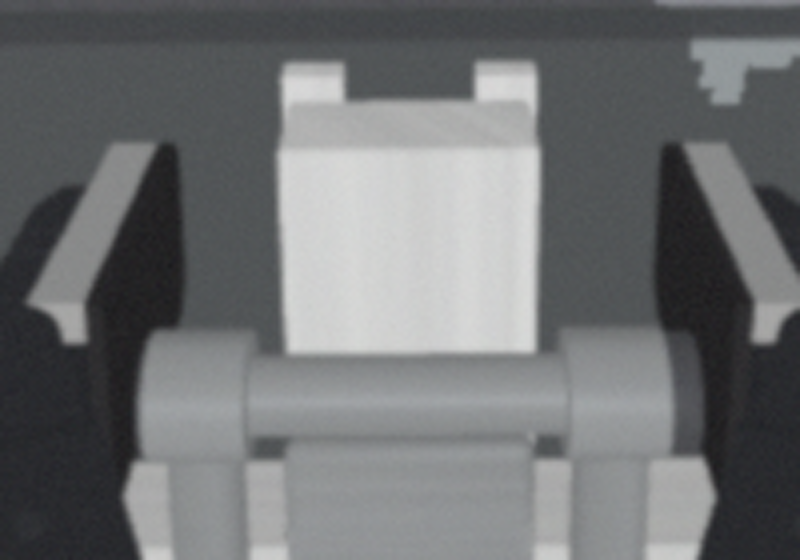

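View pics/s3z.png

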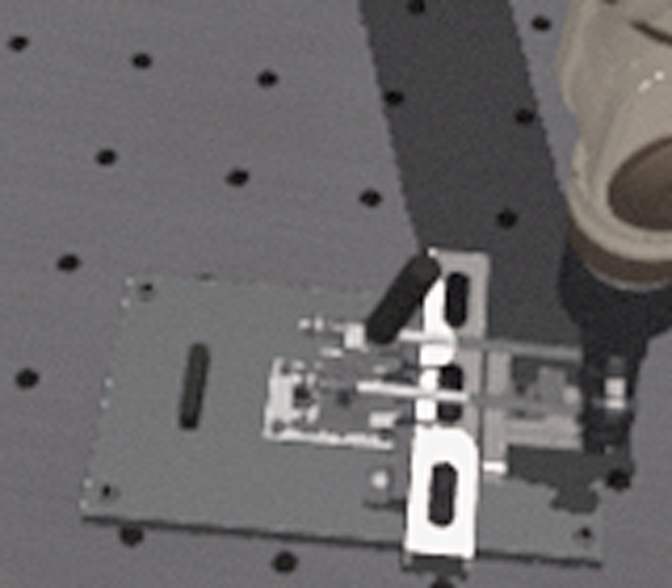

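drive_tool:
  increments:
    - {"x":0,"y":0,"z":3,"ax":0,"ay":0,"az":0,"fingers":0.6}
    - {"x":-0.2,"y":0,"z":6,"ax":0,"ay":0,"az":0,"fingers":0.6}
    - {"x":-0.5,"y":0,"z":9,"ax":0,"ay":0,"az":0,"fingers":0.6}
    - {"x":-0.5,"y":0,"z":9,"ax":0,"ay":0,"az":0,"fingers":0.6}

```text
clock: 9.45
tool_pos: [533.7, 175.0, 3.3]
tcp_rot: [[-0.088, 0.996, -0.002], [0.996, 0.088, -0.006], [-0.006, -0.002, -1.0]]
force: [-3.8, -14.7, 5.7]
width: 55.6
```

Run:
```python
from h import *
st()
b=snap('wrist','w17')
im=b['img'][200:340,150:350,::-1]
cv2.imwrite('pics/w17z.png',cv2.resize(im,None,fx=4,fy=4,interpolation=cv2.INTER_CUBIC))
for v in (293,295,297,299,301,303,305,310,315): print(v,to_jig(pt(b,252,v)).round(1))
```

```text
t 9.45 tcp [533.7 175.    3.3] jig [159.1  -0.7   3.3] F jig [-14.3   5.2   5.7] w 55.6 j [ 0.32  0.14 -0.16  1.28 -0.    1.8 ]
293 [155.6   0.5  60.1]
295 [155.5   0.5  61.2]
297 [154.8   0.5  61.6]
299 [154.8   0.5  62.9]
301 [153.2   0.6  62. ]
303 [152.6   0.6  62.3]
305 [152.1   0.6  62.9]
310 [131.2   1.1  38.4]
315 [130.3   1.   40.9]
```

View pics/w17z.png

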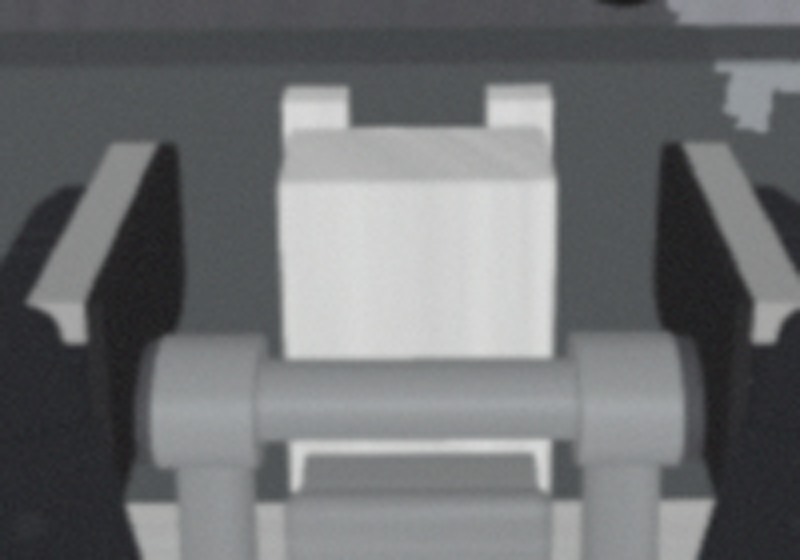

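drive_tool:
  increments:
    - {"x":-0.3,"y":0,"z":3,"ax":0,"ay":0,"az":0,"fingers":0.6}
    - {"x":-0.6,"y":0,"z":6,"ax":0,"ay":0,"az":0,"fingers":0.6}
    - {"x":-1,"y":0,"z":9.5,"ax":0,"ay":0,"az":0,"fingers":0.6}
    - {"x":-1,"y":0,"z":9.5,"ax":0,"ay":0,"az":0,"fingers":0.6}

```text
clock: 9.9
tool_pos: [535.6, 174.8, -5.4]
tcp_rot: [[-0.09, 0.996, 0.002], [0.996, 0.09, -0.005], [-0.005, 0.002, -1.0]]
force: [5.3, -14.1, 4.9]
width: 55.7
```

Run:
```python
from h import *
st()
b=snap('wrist','w18')
im=b['img'][200:340,150:350,::-1]
cv2.imwrite('pics/w18z.png',cv2.resize(im,None,fx=4,fy=4,interpolation=cv2.INTER_CUBIC))
for v in (293,295,297,299,301,303,305,307,310,313,316,320,325): print(v,to_jig(pt(b,252,v)).round(1))
```

```text
t 9.9 tcp [535.6 174.8  -5.4] jig [158.7  -2.6  -5.4] F jig [-14.5  -3.9   4.9] w 55.7 j [ 0.32  0.14 -0.17  1.26 -0.    1.8 ]
293 [154.9  -1.2  51. ]
295 [154.2  -1.2  51.4]
297 [153.3  -1.2  51.4]
299 [153.9  -1.2  53.6]
301 [153.   -1.2  53.5]
303 [152.5  -1.2  54.2]
305 [152.1  -1.2  54.9]
307 [150.4  -1.1  53.8]
310 [148.9  -1.1  53.7]
313 [136.4  -0.9  39.3]
316 [135.1  -0.9  39.7]
320 [132.9  -0.9  39.6]
325 [130.9  -0.9  40.5]
```

View pics/w18z.png

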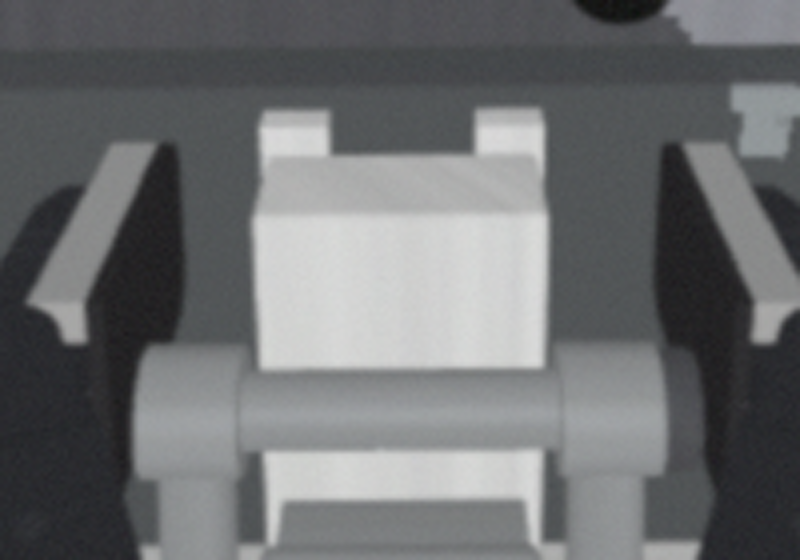

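drive_tool:
  increments:
    - {"x":0,"y":0,"z":2.5,"ax":0,"ay":0,"az":0,"fingers":0.6}
    - {"x":-4,"y":0,"z":2.5,"ax":0,"ay":0,"az":0,"fingers":0.6}
    - {"x":-7,"y":0,"z":2.5,"ax":0,"ay":0,"az":0,"fingers":0.6}
    - {"x":-10,"y":0,"z":2.5,"ax":0,"ay":0,"az":0,"fingers":0.6}
    - {"x":-10,"y":0,"z":2.5,"ax":0,"ay":0,"az":0,"fingers":0.6}

```text
clock: 10.45
tool_pos: [536.0, 169.6, -7.6]
tcp_rot: [[-0.093, 0.996, 0.001], [0.996, 0.093, 0.005], [0.005, 0.001, -1.0]]
force: [2.0, 12.7, 1.6]
width: 56.0
```

Run:
```python
from h import *
st()
b=snap('wrist','w19')
im=b['img'][200:340,150:350,::-1]
cv2.imwrite('pics/w19z.png',cv2.resize(im,None,fx=4,fy=4,interpolation=cv2.INTER_CUBIC))
for v in (293,295,297,299,301,303,305,307,310,313,316,320,325): print(v,to_jig(pt(b,252,v)).round(1))
```

```text
t 10.45 tcp [536.  169.6  -7.6] jig [153.5  -2.4  -7.6] F jig [12.4 -3.2  1.6] w 56.0 j [ 0.3   0.14 -0.18  1.25  0.    1.78]
293 [149.2  -1.   48.8]
295 [148.8  -1.   49.5]
297 [148.8  -1.   50.9]
299 [148.3  -1.   51.5]
301 [147.5  -1.   51.6]
303 [146.3  -1.   51.2]
305 [145.6  -1.   51.6]
307 [145.1  -1.   52.2]
310 [142.9  -1.   51.1]
313 [132.4  -0.9  39. ]
316 [130.4  -0.9  38.5]
320 [130.7  -0.9  41.6]
325 [130.3  -0.9  44.3]
```

View pics/w19z.png

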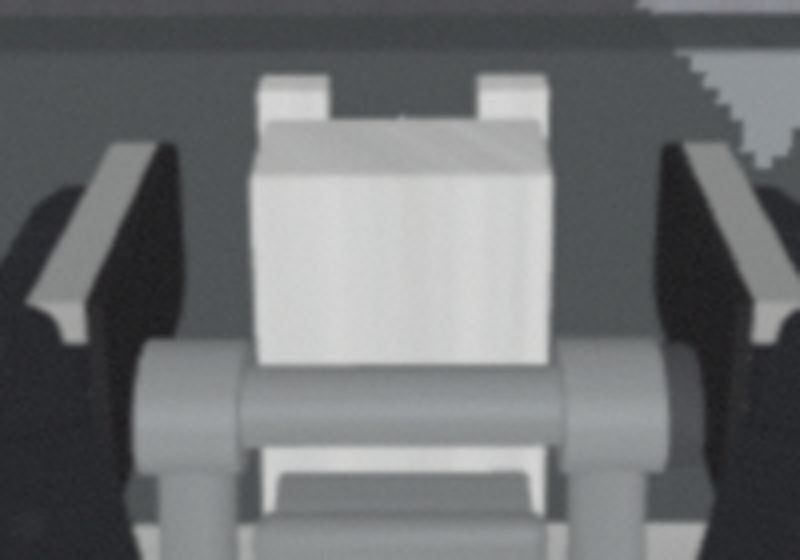

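drive_tool:
  increments:
    - {"x":-3,"y":0,"z":0,"ax":0,"ay":0,"az":0,"fingers":0.6}
    - {"x":-6,"y":0,"z":0,"ax":0,"ay":0,"az":0,"fingers":0.6}
    - {"x":-8,"y":0,"z":0,"ax":0,"ay":0,"az":0,"fingers":0.6}
    - {"x":-8,"y":0,"z":0,"ax":0,"ay":0,"az":0,"fingers":0.6}

```text
clock: 10.9
tool_pos: [536.7, 161.7, -7.6]
tcp_rot: [[-0.093, 0.996, 0.001], [0.996, 0.093, 0.004], [0.004, 0.001, -1.0]]
force: [2.9, 11.6, 1.0]
width: 55.6
```

Run:
```python
from h import *
st()
b=snap('wrist','w20')
im=b['img'][200:340,150:350,::-1]
cv2.imwrite('pics/w20z.png',cv2.resize(im,None,fx=4,fy=4,interpolation=cv2.INTER_CUBIC))
for v in (285,290,293,295,297,299,301,303,305,307,310,313,316,320,325): print(v,to_jig(pt(b,252,v)).round(1))
```

```text
t 10.9 tcp [536.7 161.7  -7.6] jig [145.6  -2.4  -7.6] F jig [11.3 -4.   1. ] w 55.6 j [ 0.29  0.13 -0.19  1.25  0.    1.77]
285 [138.4  -0.9  38.5]
290 [135.8  -0.9  38.3]
293 [141.1  -1.   48.5]
295 [140.9  -1.   49.6]
297 [141.1  -1.   51.2]
299 [139.6  -1.   50.4]
301 [139.2  -1.   51. ]
303 [138.9  -1.   52. ]
305 [137.6  -1.   51.5]
307 [137.7  -1.   52.8]
310 [140.5  -1.1  58.4]
313 [140.1  -1.1  59.6]
316 [139.   -1.1  60. ]
320 [138.8  -1.1  61.9]
325 [136.4  -1.1  61.7]
```

View pics/w20z.png

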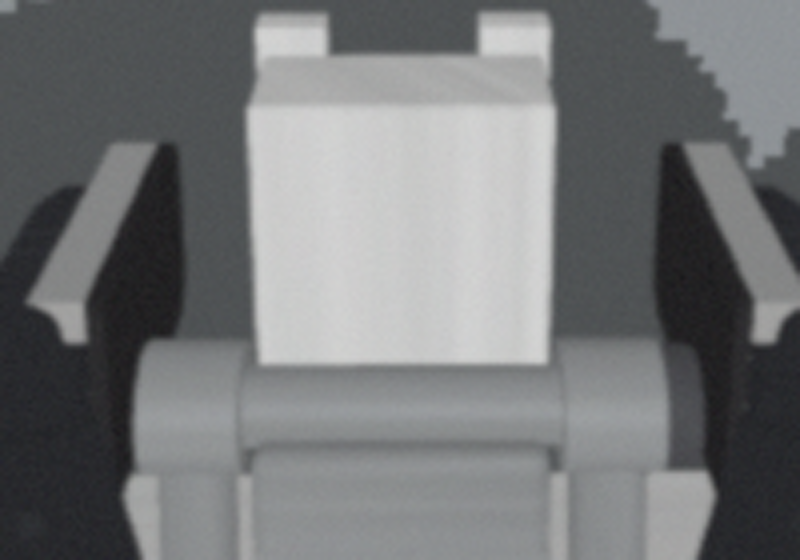

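drive_tool:
  increments:
    - {"x":-1.5,"y":0,"z":0,"ax":0,"ay":0,"az":0,"fingers":0.6}
    - {"x":-2.5,"y":0,"z":0,"ax":0,"ay":0,"az":0,"fingers":0.6}
    - {"x":-2.5,"y":0,"z":0,"ax":0,"ay":0,"az":0,"fingers":0.6}

```text
clock: 11.25
tool_pos: [536.9, 159.2, -7.6]
tcp_rot: [[-0.093, 0.996, 0.001], [0.996, 0.093, 0.004], [0.004, 0.001, -1.0]]
force: [1.9, 12.6, 0.9]
width: 55.7
```

Run:
```python
from h import *
st()
b=snap('wrist','w21')
im=b['img'][200:340,150:350,::-1]
cv2.imwrite('pics/w21z.png',cv2.resize(im,None,fx=4,fy=4,interpolation=cv2.INTER_CUBIC))
for v in (290,293,295,297,299,301,303,305,307,310,313,320): print(v,to_jig(pt(b,252,v)).round(1))
```

```text
t 11.25 tcp [536.9 159.2  -7.6] jig [143.1  -2.3  -7.6] F jig [12.4 -3.1  0.9] w 55.7 j [ 0.29  0.13 -0.19  1.25  0.    1.76]
290 [134.3  -0.9  39.9]
293 [138.8  -1.   48.8]
295 [138.6  -1.   49.8]
297 [137.6  -1.   49.8]
299 [137.1  -1.   50.4]
301 [136.7  -1.   51.1]
303 [136.5  -1.   52.1]
305 [140.8  -1.1  59.4]
307 [140.2  -1.1  59.7]
310 [139.9  -1.1  61.1]
313 [138.7  -1.1  61.2]
320 [136.3  -1.1  62. ]
```

View pics/w21z.png

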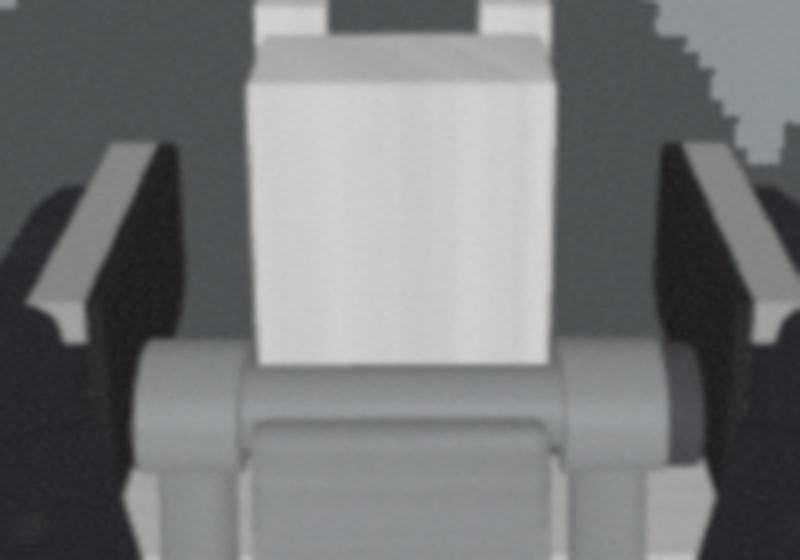

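drive_tool:
  increments:
    - {"x":0,"y":0,"z":0,"ax":0,"ay":0,"az":0,"fingers":0.25}
    - {"x":0,"y":0,"z":0,"ax":0,"ay":0,"az":0,"fingers":0.2}
    - {"x":0,"y":0,"z":0,"ax":0,"ay":0,"az":0,"fingers":0.15}

```text
clock: 11.6
tool_pos: [536.3, 156.5, -8.2]
tcp_rot: [[-0.091, 0.996, -0.001], [0.996, 0.091, -0.0], [-0.0, -0.001, -1.0]]
force: [-0.1, -0.7, -0.3]
width: 72.8
```

Run:
```python
from h import *
st()
b=snap('wrist','w22')
im=b['img'][200:340,150:350,::-1]
cv2.imwrite('pics/w22z.png',cv2.resize(im,None,fx=4,fy=4,interpolation=cv2.INTER_CUBIC))
for v in (285,288,290,293,295,297,299,301,303,305,307,310,313,320): print(v,to_jig(pt(b,252,v)).round(1))
```

```text
t 11.6 tcp [536.3 156.5  -8.2] jig [140.4  -1.4  -8.2] F jig [-0.7  0.2 -0.3] w 72.8 j [ 0.28  0.13 -0.19  1.25  0.    1.76]
285 [138.1  -0.2  45.1]
288 [137.5  -0.2  46.3]
290 [137.2  -0.2  47.3]
293 [136.   -0.2  47.6]
295 [135.2  -0.2  47.8]
297 [134.2  -0.2  47.7]
299 [133.6  -0.2  48.1]
301 [139.6  -0.3  57.9]
303 [140.5  -0.3  60.4]
305 [140.1  -0.3  61. ]
307 [139.5  -0.3  61.3]
310 [138.3  -0.3  61.5]
313 [137.6  -0.3  62.3]
320 [134.   -0.3  61.5]
```

View pics/w22z.png

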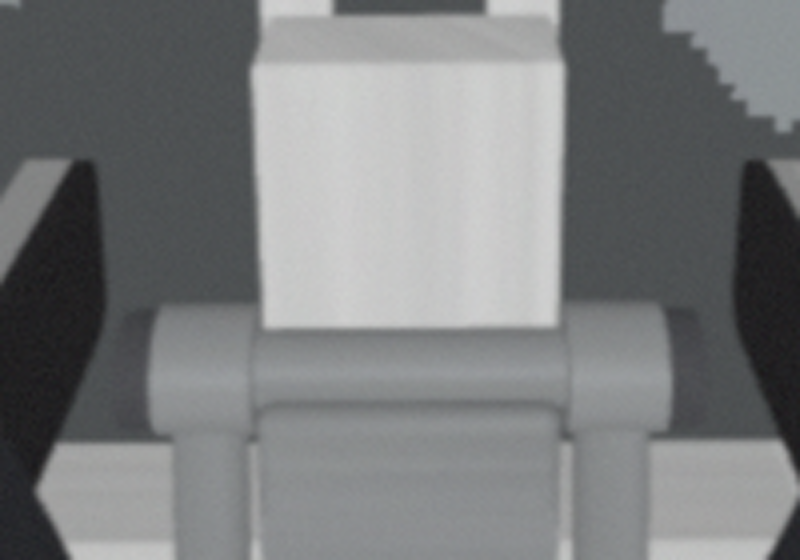

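drive_tool:
  increments:
    - {"x":0,"y":-1,"z":-30,"ax":0,"ay":0,"az":0,"fingers":0.1}
    - {"x":0,"y":-1,"z":-75,"ax":0,"ay":0,"az":0,"fingers":0.1}
    - {"x":0,"y":-1,"z":-120,"ax":0,"ay":0,"az":0,"fingers":0.5}
    - {"x":-25,"y":-1,"z":-165,"ax":0,"ay":0,"az":0,"fingers":1}
    - {"x":-60,"y":-1,"z":-185,"ax":0,"ay":0,"az":0,"fingers":1}

```text
clock: 12.15
tool_pos: [541.8, 97.3, 181.4]
tcp_rot: [[-0.093, 0.996, 0.005], [0.996, 0.093, 0.001], [0.001, 0.005, -1.0]]
force: [1.0, 0.4, -0.5]
width: 33.7
```

Run:
```python
from h import *
st()
b=snap('wrist','w23');s=snap('scene','s4');t=snap('top','t4');st()
im=s['img'][130:270,180:340,::-1]
cv2.imwrite('pics/s4z.png',cv2.resize(im,None,fx=4.2,fy=4.2,interpolation=cv2.INTER_CUBIC))
```

```text
t 12.15 tcp [541.8  97.3 181.4] jig [ 80.9  -1.3 181.4] F jig [ 0.3 -1.  -0.5] w 33.7 j [0.18 0.08 0.12 1.61 0.   1.66]
t 12.3 tcp [541.9  95.4 179. ] jig [ 79.   -1.2 179. ] F jig [ 0.8 -0.6 -0.5] w 11.1 j [ 0.17  0.08  0.11  1.61 -0.    1.66]
```

View pics/w23.png

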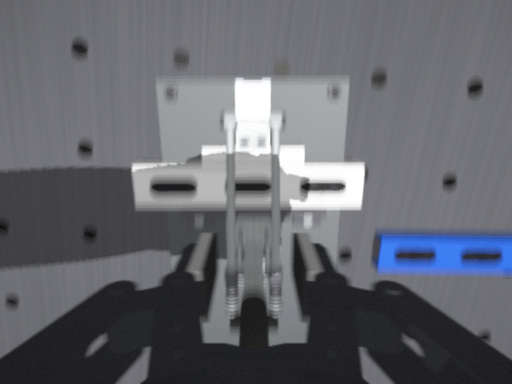

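View pics/s4z.png

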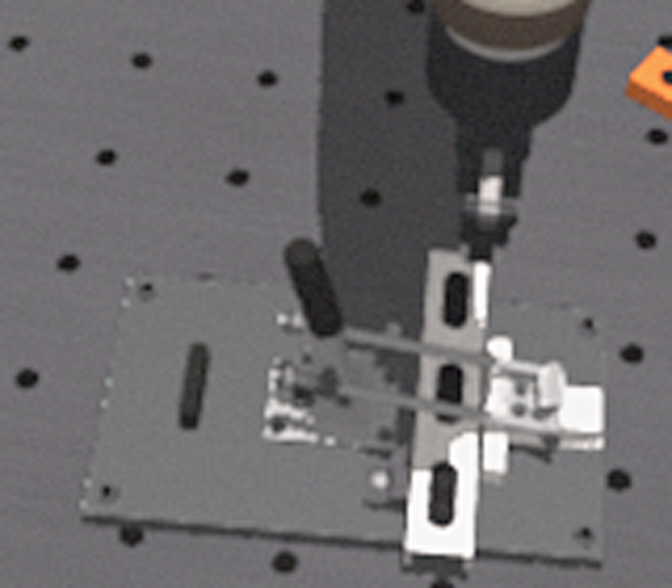

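Run:
```python
from h import *
s=load('s4')
for u,v in [(300,250),(304,265),(312,290),(320,310),(326,325)]:
    q=pt(s,180+u/4.2-.4,130+v/4.2-.4); j=to_jig(q); print(j.round(1), 'ang',np.arctan2(j[2]-50,j[0]).round(2), np.hypot(j[2]-50,j[0]).round(0))
b=snap('wrist','w24');st();S=arm.get_state();p=S['tool_pos'];R=S['tcp_rot']
g=b['range_z']
for v in range(210,300,6):
    print(v,g[v,[245,253,258]].round(0),(R.T@(pt(b,253,v)-p)).round(0))
```

```text
[-28.7   0.4 181.7] ang 1.79 135.0
[-25.3  -9.4 180.6] ang 1.76 133.0
[-20.7 -11.  158.7] ang 1.76 111.0
[-15.9 -11.7 140. ] ang 1.75 91.0
[-12.5  -9.9 122.1] ang 1.74 73.0
t 12.35 tcp [541.3  96.2 177.3] jig [ 79.9  -0.6 177.3] F jig [ 0.6 -0.3  0. ] w 3.7 j [0.18 0.08 0.11 1.61 0.   1.66]
210 [333. 333. 333.] [-42.  -1. 141.]
216 [353. 352. 352.] [-55.  -1. 157.]
222 [354. 355. 354.] [-62.  -1. 158.]
228 [355. 355. 356.] [-69.  -1. 156.]
234 [358. 359. 358.] [-76.  -1. 158.]
240 [361. 327. 328.] [-69.  -1. 127.]
246 [326. 322. 323.] [-73.  -1. 121.]
252 [318. 317. 317.] [-76.  -1. 115.]
258 [312. 311. 312.] [-79.  -1. 107.]
264 [307. 301. 300.] [-79.  -1.  97.]
270 [303. 295. 295.] [-81.  -1.  90.]
276 [296. 288. 288.] [-83.  -1.  82.]
282 [291. 283. 281.] [-85.  -1.  76.]
288 [272. 267. 267.] [-81.  -1.  61.]
294 [267. 261. 264.] [-82.  -1.  55.]
```

View pics/w24.png

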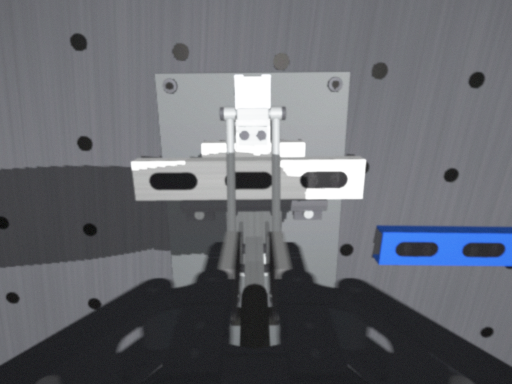

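Run:
```python
from h import *
b=load('w24');S=arm.get_state();p=S['tool_pos'];R=S['tcp_rot']
for z in (0,-13,-25,-38): print(z,[proj(b,p+R@np.array([x,0,z])).round(0).tolist() for x in (-11,0,11)])
for v in range(280,384,6): print(v,b['range_z'][v,215:300:8].round(0))
s=load('s4')
# lowest finger in scene: project
for z in (0,-13,-25,-38): print(z,((proj(s,p+R@np.array([0,0,z]))-[180,130])*4.2).round())
im=cv2.resize(b['img'][180:384,150:360,::-1],None,fx=2.8,fy=2.8); cv2.imwrite('pics/w24z.png',np.clip(im.astype(float)*2.2,0,255).astype(np.uint8))
```

```text
0 [[254.0, 243.0], [254.0, 226.0], [254.0, 207.0]]
-13 [[254.0, 254.0], [254.0, 235.0], [254.0, 216.0]]
-25 [[254.0, 265.0], [254.0, 245.0], [254.0, 225.0]]
-38 [[254.0, 279.0], [254.0, 258.0], [254.0, 236.0]]
280 [109. 109. 110. 121. 284. 282. 284. 120. 110. 109. 108.]
286 [106. 106. 107. 121. 274. 269. 278. 121. 106. 106. 106.]
292 [103. 103. 104. 121. 266. 264. 267. 121. 103. 104. 104.]
298 [100. 100. 102. 122.   0. 257. 261. 122. 100. 100. 100.]
304 [ 90.  89. 103. 123. 254. 252. 257. 123.  99.  89.  89.]
310 [ 87.  87. 111. 124. 249. 246. 249. 124.  98.  87.  87.]
316 [ 85.  84. 112. 124. 245. 243. 245. 124.  99.  84.  84.]
322 [ 82.  82. 112. 371. 240. 238. 241. 371. 112.  82.  82.]
328 [ 80.  81. 114. 396. 234. 233. 235. 398. 112.  80.  80.]
334 [ 78.  78. 112. 401. 230. 229. 230. 400. 111.  77.  77.]
340 [ 76.  76. 110. 404. 227. 225. 226. 404. 110.  77.  77.]
346 [ 74.  75.  85.  84. 222. 220. 222.  84.  83.  74.  75.]
352 [73. 75. 82. 82. 82. 81. 82. 82. 82. 73. 72.]
358 [71. 75. 79. 79. 79. 78. 79. 79. 78. 72. 70.]
364 [69. 77. 76. 76. 77. 77. 78. 77. 78. 71. 70.]
370 [67. 75. 74. 74. 75. 75. 76. 75. 75. 74. 67.]
376 [66. 75. 73. 74. 73. 74. 74. 74. 73. 74. 66.]
382 [63. 73. 71. 72. 71. 71. 73. 73. 73. 72. 63.]
0 [485. 269.]
-13 [486. 256.]
-25 [488. 243.]
-38 [490. 229.]
```

View pics/w24z.png

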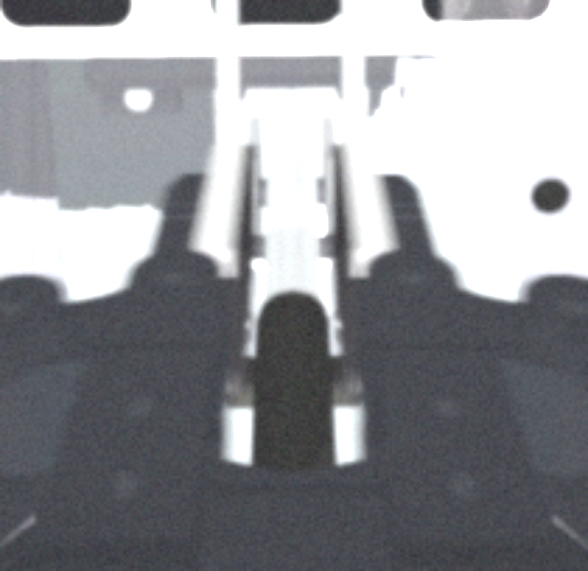

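```bash
cat >> h.py <<'E'
D=32.;S_=108.
def tcp_of(phi,gap=0,s=S_):
    n=np.array([-np.sin(phi),np.cos(phi)]) # push dir
    c=np.array([0,50.])+s*np.array([np.cos(phi),np.sin(phi)])-(11+gap)*n
    return np.array([c[0]+11,c[1]-D])
E
python3 - <<'E'
from h import *
st(); a=tcp_of(1.75,8); print(a); inc(to_w([a[0],-0.3,a[1]]))
ph=np.arange(1.75,2.96,.08); P=np.array([tcp_of(x) for x in ph]); print(P.round(1).tolist())
for k in range(0,15,5): print([( (P[k+i]-P[k])[0].round(1), -(P[k+i]-P[k])[1].round(1)) for i in range(1,6) if k+i<len(P)])
E
```

```text
t 12.35 tcp [541.3  96.2 177.3] jig [ 79.9  -0.6 177.3] F jig [ 0.6 -0.3  0. ] w 3.7 j [0.18 0.08 0.11 1.61 0.   1.66]
[ 10.44515898 127.65715732]
inc [-69.5   0.1  49.6] rot [ 0.04 -0.02 -0.4 ]
[[2.6, 126.2], [-6.0, 125.2], [-14.6, 123.5], [-22.9, 121.1], [-31.0, 118.1], [-38.9, 114.4], [-46.5, 110.1], [-53.6, 105.2], [-60.4, 99.8], [-66.7, 93.8], [-72.5, 87.4], [-77.8, 80.5], [-82.5, 73.2], [-86.6, 65.5], [-90.1, 57.6], [-92.9, 49.4]]
[(np.float64(-8.6), np.float64(1.0)), (np.float64(-17.1), np.float64(2.7)), (np.float64(-25.5), np.float64(5.1)), (np.float64(-33.6), np.float64(8.1)), (np.float64(-41.5), np.float64(11.8))]
[(np.float64(-7.5), np.float64(4.3)), (np.float64(-14.7), np.float64(9.2)), (np.float64(-21.5), np.float64(14.6)), (np.float64(-27.8), np.float64(20.6)), (np.float64(-33.6), np.float64(27.0))]
[(np.float64(-5.3), np.float64(6.9)), (np.float64(-10.0), np.float64(14.2)), (np.float64(-14.1), np.float64(21.8)), (np.float64(-17.6), np.float64(29.8)), (np.float64(-20.4), np.float64(38.0))]
```

drive_tool:
  increments:
    - {"x":-10,"y":0,"z":30,"ax":0,"ay":0,"az":0,"fingers":1}
    - {"x":-30,"y":0,"z":49,"ax":0,"ay":0,"az":0,"fingers":1}
    - {"x":-50,"y":0,"z":49,"ax":0,"ay":0,"az":0,"fingers":1}
    - {"x":-65,"y":0,"z":49,"ax":0,"ay":0,"az":0,"fingers":1}
    - {"x":-65,"y":0,"z":49,"ax":0,"ay":0,"az":0,"fingers":1}

```text
clock: 12.85
tool_pos: [546.7, 31.2, 127.5]
tcp_rot: [[-0.09, 0.996, -0.001], [0.996, 0.09, -0.0], [-0.0, -0.001, -1.0]]
force: [-0.2, 0.3, 1.3]
width: 0.0
```

Run:
```python
from h import *
st();b=snap('wrist','w25');s=snap('scene','s5');st()
im=s['img'][130:270,180:340,::-1]
cv2.imwrite('pics/s5z.png',cv2.resize(im,None,fx=4.2,fy=4.2,interpolation=cv2.INTER_CUBIC))
im=b['img'][:,:,::-1]; cv2.imwrite('pics/w25z.png',np.clip(im.astype(float)*2,0,255).astype(np.uint8))
```

```text
t 12.85 tcp [546.7  31.2 127.5] jig [ 14.7   0.2 127.5] F jig [0.3 0.2 1.3] w 0.0 j [ 0.06  0.07  0.01  1.51 -0.    1.54]
t 12.95 tcp [546.9  32.4 128.1] jig [ 1.590e+01 -1.000e-01  1.281e+02] F jig [-0.2  0.1  0.3] w -0.4 j [0.06 0.07 0.01 1.51 0.   1.54]
```

View pics/w25z.png

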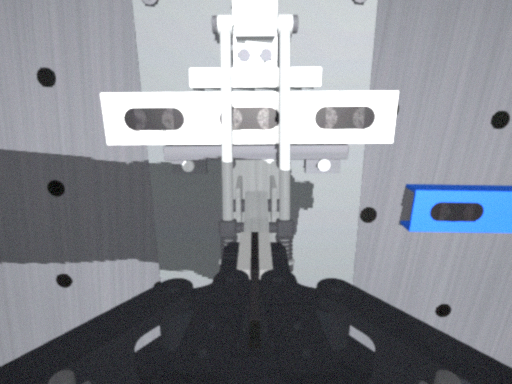

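View pics/s5z.png

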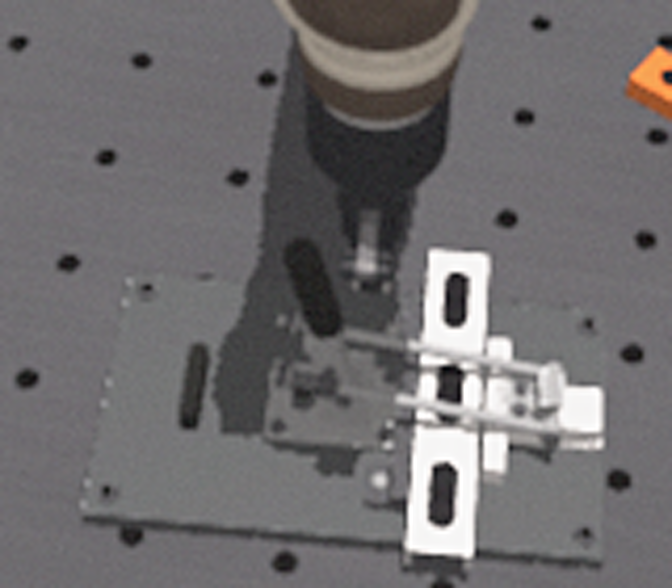

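drive_tool:
  increments:
    - {"x":-6,"y":0,"z":1,"ax":0,"ay":0,"az":0,"fingers":1}
    - {"x":-11,"y":0,"z":2,"ax":0,"ay":0,"az":0,"fingers":1}
    - {"x":-15,"y":0,"z":2,"ax":0,"ay":0,"az":0,"fingers":1}
    - {"x":-18,"y":0,"z":2,"ax":0,"ay":0,"az":0,"fingers":1}

```text
clock: 13.35
tool_pos: [548.5, 14.3, 126.1]
tcp_rot: [[-0.091, 0.996, -0.0], [0.996, 0.091, 0.001], [0.001, -0.0, -1.0]]
force: [-0.3, 3.2, -1.4]
width: 0.2
```

Run:
```python
from h import *
st()
```

```text
t 13.35 tcp [548.5  14.3 126.1] jig [-2.300e+00  1.000e-01  1.261e+02] F jig [ 3.2 -0.  -1.4] w 0.2 j [0.03 0.07 0.   1.51 0.   1.51]
```

Run:
```python
from h import *
for a in (1.80,2.2,2.6):
  p0=tcp_of(a); print(a,p0.round(1),[tuple((( tcp_of(a+.08*i)-p0)*[1,-1]).round(1).tolist()) for i in range(1,6)])
```

```text
1.8 [ -2.8 125.7] [(-8.6, 1.4), (-17.0, 3.6), (-25.2, 6.4), (-33.2, 9.8), (-40.8, 13.9)]
2.2 [-43.7 111.8] [(-7.3, 4.7), (-14.2, 9.9), (-20.7, 15.7), (-26.7, 22.0), (-32.2, 28.7)]
2.6 [-75.9  83.1] [(-4.9, 7.2), (-9.3, 14.7), (-13.0, 22.5), (-16.1, 30.6), (-18.5, 39.0)]
```

drive_tool:
  increments:
    - {"x":-8.6,"y":0,"z":1.5,"ax":0,"ay":0,"az":0,"fingers":1}
    - {"x":-17,"y":0,"z":3.6,"ax":0,"ay":0,"az":0,"fingers":1}
    - {"x":-25.2,"y":0,"z":6.4,"ax":0,"ay":0,"az":0,"fingers":1}
    - {"x":-33.1,"y":0,"z":9.8,"ax":0,"ay":0,"az":0,"fingers":1}
    - {"x":-40.7,"y":0,"z":14,"ax":0,"ay":0,"az":0,"fingers":1}

```text
clock: 13.85
tool_pos: [552.4, -27.0, 112.0]
tcp_rot: [[-0.091, 0.996, 0.0], [0.996, 0.091, 0.0], [0.0, 0.0, -1.0]]
force: [-0.1, 5.7, 0.5]
width: -0.1
```

Run:
```python
from h import *
st();s=snap('scene','s6');st()
im=s['img'][130:270,180:340,::-1]
cv2.imwrite('pics/s6z.png',cv2.resize(im,None,fx=4.2,fy=4.2,interpolation=cv2.INTER_CUBIC))
```

```text
t 13.85 tcp [552.4 -27.  112. ] jig [-4.38e+01  1.00e-01  1.12e+02] F jig [ 5.7 -0.5  0.5] w -0.1 j [-0.05  0.08 -0.01  1.48  0.    1.43]
t 13.9 tcp [552.3 -27.9 111.3] jig [-44.7   0.3 111.3] F jig [ 1.  -2.   2.9] w -0.2 j [-0.05  0.08 -0.01  1.48 -0.    1.43]
```

View pics/s6z.png

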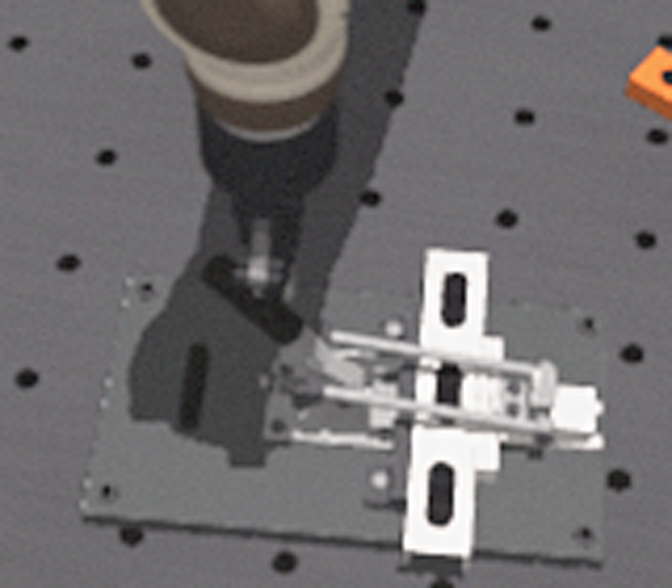

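drive_tool:
  increments:
    - {"x":-7.3,"y":0,"z":4.7,"ax":0,"ay":0,"az":0,"fingers":1}
    - {"x":-14.2,"y":0,"z":9.9,"ax":0,"ay":0,"az":0,"fingers":1}
    - {"x":-20.7,"y":0,"z":15.7,"ax":0,"ay":0,"az":0,"fingers":1}
    - {"x":-26.7,"y":0,"z":22,"ax":0,"ay":0,"az":0,"fingers":1}
    - {"x":-32.2,"y":0,"z":28.7,"ax":0,"ay":0,"az":0,"fingers":1}

```text
clock: 14.4
tool_pos: [555.3, -58.7, 83.4]
tcp_rot: [[-0.091, 0.996, 0.0], [0.996, 0.091, 0.0], [0.0, 0.001, -1.0]]
force: [-0.5, 4.3, 2.6]
width: -0.2
```

Run:
```python
from h import *
st();s=snap('scene','s7');st()
im=s['img'][130:270,180:340,::-1]
cv2.imwrite('pics/s7z.png',cv2.resize(im,None,fx=4.2,fy=4.2,interpolation=cv2.INTER_CUBIC))
```

```text
t 14.4 tcp [555.3 -58.7  83.4] jig [-75.7   0.2  83.4] F jig [4.4 0.1 2.6] w -0.2 j [-0.11  0.09 -0.05  1.43  0.    1.37]
t 14.45 tcp [555.  -59.5  82.2] jig [-76.4   0.6  82.2] F jig [ 1.2 -2.8  2.4] w -0.1 j [-0.11  0.1  -0.05  1.42 -0.    1.37]
```

View pics/s7z.png

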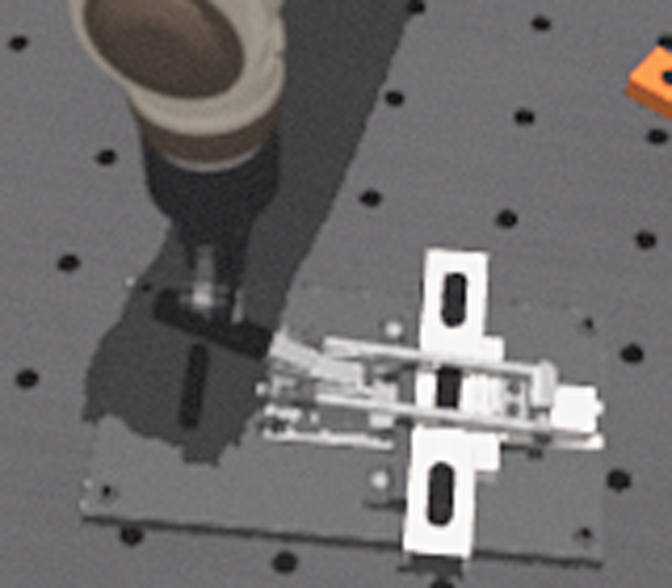

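drive_tool:
  increments:
    - {"x":-3,"y":0,"z":4.5,"ax":0,"ay":0,"az":0,"fingers":1}
    - {"x":-6,"y":0,"z":9,"ax":0,"ay":0,"az":0,"fingers":1}
    - {"x":-8.5,"y":0,"z":13.5,"ax":0,"ay":0,"az":0,"fingers":1}
    - {"x":-11,"y":0,"z":18,"ax":0,"ay":0,"az":0,"fingers":1}
    - {"x":-12,"y":0,"z":20,"ax":0,"ay":0,"az":0,"fingers":1}

```text
clock: 14.95
tool_pos: [556.1, -70.7, 62.9]
tcp_rot: [[-0.091, 0.996, -0.0], [0.996, 0.091, -0.0], [-0.0, -0.0, -1.0]]
force: [-0.1, 1.7, 2.3]
width: 0.2
```

Run:
```python
from h import *
st()
a=2.8;p0=tcp_of(a);
for i in range(1,10): print(round(a+.04*i-1.22,2),((tcp_of(a+.04*i)-p0)*[1,-1]).round(1), tcp_of(a+.04*i).round(1))
```

```text
t 14.95 tcp [556.1 -70.7  62.9] jig [-87.7   0.6  62.9] F jig [ 1.7 -0.1  2.3] w 0.2 j [-0.13  0.11 -0.08  1.39 -0.    1.35]
1.62 [-1.8  4. ] [-88.9  60.6]
1.66 [-3.4  8. ] [-90.5  56.6]
1.7 [-4.9 12.1] [-91.9  52.5]
1.74 [-6.2 16.2] [-93.2  48.3]
1.78 [-7.3 20.4] [-94.4  44.1]
1.82 [-8.3 24.6] [-95.3  39.9]
1.86 [-9.  28.9] [-96.1  35.6]
1.9 [-9.7 33.2] [-96.7  31.3]
1.94 [-10.1  37.5] [-97.2  27. ]
```

drive_tool:
  increments:
    - {"x":-0.8,"y":0,"z":2,"ax":0,"ay":0,"az":0,"fingers":1}
    - {"x":-1.6,"y":0,"z":4,"ax":0,"ay":0,"az":0,"fingers":1}
    - {"x":-2.4,"y":0,"z":6,"ax":0,"ay":0,"az":0,"fingers":1}
    - {"x":-3.2,"y":0,"z":8,"ax":0,"ay":0,"az":0,"fingers":1}
    - {"x":-3.2,"y":0,"z":8,"ax":0,"ay":0,"az":0,"fingers":1}

```text
clock: 15.45
tool_pos: [556.4, -73.8, 55.1]
tcp_rot: [[-0.091, 0.996, -0.0], [0.996, 0.091, -0.0], [-0.0, -0.0, -1.0]]
force: [-1.3, -0.3, -0.1]
width: -0.2
```

drive_tool:
  increments:
    - {"x":-0.5,"y":0,"z":1.5,"ax":0,"ay":0,"az":0,"fingers":1}
    - {"x":-0.5,"y":0,"z":1.5,"ax":0,"ay":0,"az":0,"fingers":1}

```text
clock: 15.65
tool_pos: [556.5, -74.2, 53.8]
tcp_rot: [[-0.091, 0.996, -0.0], [0.996, 0.091, -0.0], [-0.0, -0.0, -1.0]]
force: [0.4, 0.3, 0.1]
width: 0.4
```

drive_tool:
  increments:
    - {"x":-0.5,"y":0,"z":1.5,"ax":0,"ay":0,"az":0,"fingers":1}
    - {"x":-0.5,"y":0,"z":1.5,"ax":0,"ay":0,"az":0,"fingers":1}

```text
clock: 15.85
tool_pos: [556.6, -74.7, 52.3]
tcp_rot: [[-0.091, 0.996, -0.0], [0.996, 0.091, -0.0], [-0.0, -0.0, -1.0]]
force: [0.5, 0.2, 1.3]
width: -0.2
```

drive_tool:
  increments:
    - {"x":-0.4,"y":0,"z":1.2,"ax":0,"ay":0,"az":0,"fingers":1}
    - {"x":-0.4,"y":0,"z":1.2,"ax":0,"ay":0,"az":0,"fingers":1}

```text
clock: 16.05
tool_pos: [556.7, -75.0, 51.1]
tcp_rot: [[-0.091, 0.996, -0.0], [0.996, 0.091, -0.0], [-0.0, -0.0, -1.0]]
force: [-0.4, 0.5, 0.7]
width: -0.2
```

drive_tool:
  increments:
    - {"x":-0.4,"y":0,"z":1.2,"ax":0,"ay":0,"az":0,"fingers":1}
    - {"x":-0.4,"y":0,"z":1.2,"ax":0,"ay":0,"az":0,"fingers":1}

```text
clock: 16.25
tool_pos: [556.7, -75.4, 49.9]
tcp_rot: [[-0.091, 0.996, -0.0], [0.996, 0.091, -0.0], [-0.0, -0.0, -1.0]]
force: [0.8, 0.6, 1.0]
width: -0.4
```

drive_tool:
  increments:
    - {"x":-0.3,"y":0,"z":1.2,"ax":0,"ay":0,"az":0,"fingers":1}
    - {"x":-0.3,"y":0,"z":1.2,"ax":0,"ay":0,"az":0,"fingers":1}

```text
clock: 16.45
tool_pos: [556.7, -75.7, 48.7]
tcp_rot: [[-0.091, 0.996, -0.0], [0.996, 0.091, -0.0], [-0.0, -0.0, -1.0]]
force: [0.4, 0.7, -0.4]
width: -0.1
```

drive_tool:
  increments:
    - {"x":-0.3,"y":0,"z":1.2,"ax":0,"ay":0,"az":0,"fingers":1}
    - {"x":-0.3,"y":0,"z":1.2,"ax":0,"ay":0,"az":0,"fingers":1}

```text
clock: 16.65
tool_pos: [556.7, -76.0, 47.5]
tcp_rot: [[-0.091, 0.996, -0.0], [0.996, 0.091, -0.0], [0.0, -0.0, -1.0]]
force: [-0.1, 0.3, 0.9]
width: 0.0
```

Run:
```python
from h import *
st();s=snap('scene','s8');st()
im=s['img'][130:270,180:340,::-1]
cv2.imwrite('pics/s8z.png',cv2.resize(im,None,fx=4.2,fy=4.2,interpolation=cv2.INTER_CUBIC))
```

```text
t 16.65 tcp [556.7 -76.   47.5] jig [-93.    0.5  47.5] F jig [0.3 0.1 0.9] w 0.0 j [-0.14  0.11 -0.1   1.36 -0.    1.34]
t 16.7 tcp [556.7 -76.   47.6] jig [-93.    0.5  47.6] F jig [-0.7  0.4  0.8] w -0.1 j [-0.14  0.11 -0.1   1.36 -0.    1.34]
```

View pics/s8z.png

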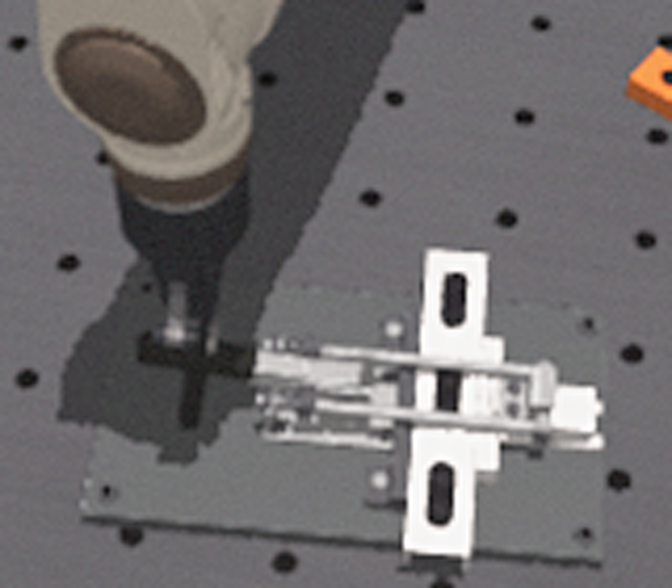

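drive_tool:
  increments:
    - {"x":-0.3,"y":0,"z":1.2,"ax":0,"ay":0,"az":0,"fingers":1}
    - {"x":-0.3,"y":0,"z":1.2,"ax":0,"ay":0,"az":0,"fingers":1}

```text
clock: 16.9
tool_pos: [556.7, -76.3, 46.3]
tcp_rot: [[-0.091, 0.996, -0.0], [0.996, 0.091, -0.0], [-0.0, -0.0, -1.0]]
force: [0.5, 0.3, 0.9]
width: -0.1
```

drive_tool:
  increments:
    - {"x":-0.3,"y":0,"z":1.2,"ax":0,"ay":0,"az":0,"fingers":1}
    - {"x":-0.3,"y":0,"z":1.2,"ax":0,"ay":0,"az":0,"fingers":1}

```text
clock: 17.1
tool_pos: [556.8, -76.6, 45.1]
tcp_rot: [[-0.091, 0.996, -0.0], [0.996, 0.091, 0.0], [0.0, -0.0, -1.0]]
force: [0.5, -0.7, 1.0]
width: 0.1
```

drive_tool:
  increments:
    - {"x":-0.3,"y":0,"z":1.2,"ax":0,"ay":0,"az":0,"fingers":1}
    - {"x":-0.3,"y":0,"z":1.2,"ax":0,"ay":0,"az":0,"fingers":1}

```text
clock: 17.3
tool_pos: [556.8, -76.9, 43.9]
tcp_rot: [[-0.091, 0.996, -0.0], [0.996, 0.091, -0.0], [-0.0, -0.0, -1.0]]
force: [-0.4, -0.0, 0.5]
width: -0.4
```

drive_tool:
  increments:
    - {"x":-0.3,"y":0,"z":1.2,"ax":0,"ay":0,"az":0,"fingers":1}
    - {"x":-0.3,"y":0,"z":1.2,"ax":0,"ay":0,"az":0,"fingers":1}

```text
clock: 17.5
tool_pos: [556.8, -77.2, 42.7]
tcp_rot: [[-0.091, 0.996, -0.0], [0.996, 0.091, -0.0], [-0.0, -0.0, -1.0]]
force: [-0.1, 0.1, 0.8]
width: -0.3
```

drive_tool:
  increments:
    - {"x":-0.3,"y":0,"z":1.2,"ax":0,"ay":0,"az":0,"fingers":1}
    - {"x":-0.3,"y":0,"z":1.2,"ax":0,"ay":0,"az":0,"fingers":1}

```text
clock: 17.7
tool_pos: [556.8, -77.5, 41.5]
tcp_rot: [[-0.091, 0.996, -0.0], [0.996, 0.091, -0.0], [-0.0, -0.0, -1.0]]
force: [0.4, 0.3, 0.1]
width: -0.1
```

drive_tool:
  increments:
    - {"x":-0.2,"y":0,"z":1.2,"ax":0,"ay":0,"az":0,"fingers":1}
    - {"x":-0.2,"y":0,"z":1.2,"ax":0,"ay":0,"az":0,"fingers":1}

```text
clock: 17.9
tool_pos: [556.8, -77.7, 40.3]
tcp_rot: [[-0.091, 0.996, -0.0], [0.996, 0.091, -0.0], [-0.0, -0.0, -1.0]]
force: [0.1, 0.4, 0.3]
width: 0.3
```

Run:
```python
from h import *
st();s=snap('scene','s9');b=snap('wrist','w30');st()
im=s['img'][130:270,180:340,::-1]
cv2.imwrite('pics/s9z.png',cv2.resize(im,None,fx=4.2,fy=4.2,interpolation=cv2.INTER_CUBIC))
for u,v in [(145,350),(155,350),(220,358),(240,360),(175,352)]:
    q=pt(s,180+u/4.2-.4,130+v/4.2-.4); j=to_jig(q); print((u,v),j.round(1))
```

```text
t 17.9 tcp [556.8 -77.7  40.3] jig [-94.7   0.5  40.3] F jig [ 0.4 -0.2  0.3] w 0.3 j [-0.14  0.12 -0.11  1.34 -0.    1.34]
t 18.0 tcp [556.9 -77.7  40.4] jig [-94.7   0.5  40.4] F jig [-0.  0.  1.] w 0.4 j [-0.14  0.12 -0.11  1.35 -0.    1.34]
(145, 350) [-129.3   -2.9   67.3]
(155, 350) [-106.2  -60.9  156.8]
(220, 358) [-81.   -3.5  66.3]
(240, 360) [-68.3  -3.3  65.5]
(175, 352) [-94.6 -61.1 156.7]
```

View pics/s9z.png

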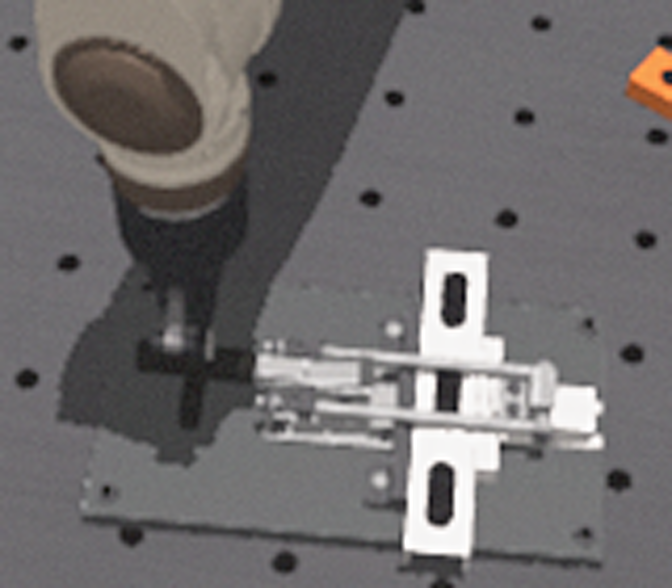

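View pics/w30.png

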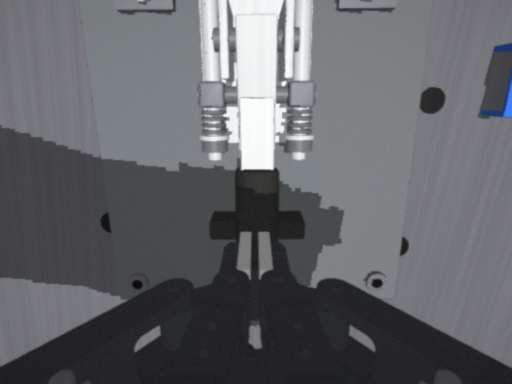

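drive_tool:
  increments:
    - {"x":-0.2,"y":0,"z":1,"ax":0,"ay":0,"az":0,"fingers":1}
    - {"x":-0.2,"y":0,"z":1,"ax":0,"ay":0,"az":0,"fingers":1}

```text
clock: 18.2
tool_pos: [556.9, -77.9, 39.4]
tcp_rot: [[-0.091, 0.996, -0.0], [0.996, 0.091, -0.0], [-0.0, -0.0, -1.0]]
force: [-0.1, 0.2, 0.6]
width: 0.3
```

drive_tool:
  increments:
    - {"x":-0.2,"y":0,"z":1,"ax":0,"ay":0,"az":0,"fingers":1}
    - {"x":-0.2,"y":0,"z":1,"ax":0,"ay":0,"az":0,"fingers":1}

```text
clock: 18.4
tool_pos: [556.9, -78.1, 38.4]
tcp_rot: [[-0.091, 0.996, -0.0], [0.996, 0.091, -0.0], [-0.0, -0.0, -1.0]]
force: [-0.5, -0.2, 0.7]
width: -0.1
```

drive_tool:
  increments:
    - {"x":-0.2,"y":0,"z":1,"ax":0,"ay":0,"az":0,"fingers":1}
    - {"x":-0.2,"y":0,"z":1,"ax":0,"ay":0,"az":0,"fingers":1}

```text
clock: 18.6
tool_pos: [556.9, -78.3, 37.4]
tcp_rot: [[-0.091, 0.996, -0.0], [0.996, 0.091, 0.0], [0.0, -0.0, -1.0]]
force: [-0.9, 0.6, 0.3]
width: 0.2
```

drive_tool:
  increments:
    - {"x":-0.2,"y":0,"z":1,"ax":0,"ay":0,"az":0,"fingers":1}
    - {"x":-0.2,"y":0,"z":1,"ax":0,"ay":0,"az":0,"fingers":1}

```text
clock: 18.8
tool_pos: [556.9, -78.5, 36.3]
tcp_rot: [[-0.091, 0.996, -0.0], [0.996, 0.091, -0.0], [0.0, -0.0, -1.0]]
force: [1.2, 0.9, -0.3]
width: -0.0
```

Run:
```python
from h import *
st();s=snap('scene','s10');b=snap('wrist','w31');st()
c=load('w30')
for v in range(175,245,8):
    print(v,to_jig(pt(c,257,v)).round(1),to_jig(pt(b,257,v)).round(1))
o=load('s9')
for u,v in [(145,350),(220,358),(230,360),(240,360)]:
    print([to_jig(pt(x,180+u/4.2-.4,130+v/4.2-.4)).round(1) for x in (o,s)])
```

```text
t 18.8 tcp [556.9 -78.5  36.3] jig [-95.5   0.5  36.3] F jig [ 0.7 -1.2 -0.3] w -0.0 j [-0.14  0.12 -0.12  1.34 -0.    1.34]
t 18.9 tcp [556.9 -78.5  36.4] jig [-95.5   0.5  36.4] F jig [-0.2  0.5  0.2] w -0.1 j [-0.14  0.12 -0.12  1.34 -0.    1.34]
175 [-57.3  -0.5  66.3] [-57.7  -0.5  63.8]
183 [-61.6  -0.5  64.6] [-61.4  -0.5  64. ]
191 [-64.9  -0.5  66.3] [-65.3  -0.5  63.8]
199 [-68.8  -0.5  66.4] [-69.2  -0.5  63.7]
207 [-72.9  -0.5  66.1] [-73.   -0.5  63.9]
215 [-76.7  -0.5  66.5] [-77.3  -0.5  63. ]
223 [-80.6  -0.5  66.9] [-81.   -0.4  63.9]
231 [-84.8  -0.4  66.9] [-84.8  -0.4  64.5]
239 [-82.7  -0.4  80.2] [-83.6  -0.4  76. ]
[array([-129.3,   -2.9,   67.3]), array([-129.8,   -1.2,   64.7])]
[array([-81. ,  -3.5,  66.3]), array([-81.4,  -1.8,  63.7])]
[array([-75.2,  -1.2,  61.3]), array([-75. ,  -1.8,  62.2])]
[array([-68.3,  -3.3,  65.5]), array([-69.2,   1.6,  58.1])]
```

drive_tool:
  increments:
    - {"x":-0.1,"y":0,"z":1,"ax":0,"ay":0,"az":0,"fingers":1}
    - {"x":-0.1,"y":0,"z":1,"ax":0,"ay":0,"az":0,"fingers":1}

```text
clock: 19.1
tool_pos: [556.9, -78.6, 35.4]
tcp_rot: [[-0.091, 0.996, -0.0], [0.996, 0.091, -0.0], [-0.0, -0.0, -1.0]]
force: [-0.5, -0.5, 1.2]
width: 0.1
```

drive_tool:
  increments:
    - {"x":-0.1,"y":0,"z":1,"ax":0,"ay":0,"az":0,"fingers":1}
    - {"x":-0.1,"y":0,"z":1,"ax":0,"ay":0,"az":0,"fingers":1}

```text
clock: 19.3
tool_pos: [557.0, -78.7, 34.4]
tcp_rot: [[-0.091, 0.996, 0.0], [0.996, 0.091, -0.0], [-0.0, 0.0, -1.0]]
force: [0.4, 0.1, 0.1]
width: 0.2
```

drive_tool:
  increments:
    - {"x":-0.1,"y":0,"z":1,"ax":0,"ay":0,"az":0,"fingers":1}
    - {"x":-0.1,"y":0,"z":1,"ax":0,"ay":0,"az":0,"fingers":1}

```text
clock: 19.5
tool_pos: [557.0, -78.8, 33.6]
tcp_rot: [[-0.091, 0.996, 0.0], [0.996, 0.091, -0.0], [-0.0, 0.0, -1.0]]
force: [0.0, 0.1, 1.0]
width: 0.2
```

drive_tool:
  increments:
    - {"x":-0.1,"y":0,"z":1,"ax":0,"ay":0,"az":0,"fingers":1}
    - {"x":-0.1,"y":0,"z":1,"ax":0,"ay":0,"az":0,"fingers":1}

```text
clock: 19.7
tool_pos: [557.1, -78.9, 32.7]
tcp_rot: [[-0.091, 0.996, 0.0], [0.996, 0.091, -0.0], [-0.0, 0.0, -1.0]]
force: [-0.9, -0.5, 4.4]
width: -0.3
```

drive_tool:
  increments:
    - {"x":0,"y":0,"z":0,"ax":0,"ay":0,"az":0,"fingers":1}

```text
clock: 19.8
tool_pos: [557.1, -78.9, 32.8]
tcp_rot: [[-0.091, 0.996, 0.0], [0.996, 0.091, -0.0], [-0.0, 0.0, -1.0]]
force: [-1.7, -1.0, 5.0]
width: 0.0
```

drive_tool:
  increments:
    - {"x":0,"y":0,"z":0.4,"ax":0,"ay":0,"az":0,"fingers":1}
    - {"x":0,"y":0,"z":0.4,"ax":0,"ay":0,"az":0,"fingers":1}

```text
clock: 20.0
tool_pos: [557.1, -78.9, 32.5]
tcp_rot: [[-0.091, 0.996, 0.0], [0.996, 0.091, -0.0], [-0.0, 0.0, -1.0]]
force: [-0.3, 0.1, 5.5]
width: -0.1
```

drive_tool:
  increments:
    - {"x":0,"y":0,"z":0.4,"ax":0,"ay":0,"az":0,"fingers":1}
    - {"x":0,"y":0,"z":0.4,"ax":0,"ay":0,"az":0,"fingers":1}

```text
clock: 20.2
tool_pos: [557.2, -78.9, 32.2]
tcp_rot: [[-0.091, 0.996, 0.001], [0.996, 0.091, -0.0], [-0.0, 0.001, -1.0]]
force: [-1.8, -0.1, 7.1]
width: -0.1
```

Run:
```python
from h import *
st();b=snap('wrist','w32');st()
for v in range(175,235,8): print(v,to_jig(pt(b,257,v)).round(1))
```

```text
t 20.2 tcp [557.2 -78.9  32.2] jig [-96.    0.3  32.2] F jig [0.1 1.8 7.1] w -0.1 j [-0.14  0.12 -0.12  1.33 -0.    1.34]
t 20.25 tcp [557.2 -78.9  32.3] jig [-96.    0.3  32.3] F jig [0.3 1.2 6.5] w 0.1 j [-0.14  0.12 -0.12  1.33 -0.    1.34]
175 [-58.   -0.7  60.3]
183 [-61.4  -0.7  61.5]
191 [-65.6  -0.7  60. ]
199 [-69.4  -0.7  60.1]
207 [-73.1  -0.7  60.7]
215 [-77.   -0.6  61. ]
223 [-81.6  -0.6  59.6]
231 [-85.4  -0.6  60.1]
```

drive_tool:
  increments:
    - {"x":0,"y":0,"z":-3,"ax":0,"ay":0,"az":0,"fingers":1}
    - {"x":0,"y":0,"z":-20,"ax":0,"ay":0,"az":0,"fingers":1}
    - {"x":0,"y":0,"z":-60,"ax":0,"ay":0,"az":0,"fingers":1}
    - {"x":0,"y":0,"z":-105,"ax":0,"ay":0,"az":0,"fingers":1}
    - {"x":0,"y":0,"z":-150,"ax":0,"ay":0,"az":0,"fingers":1}

```text
clock: 20.75
tool_pos: [556.5, -78.8, 182.8]
tcp_rot: [[-0.091, 0.996, -0.001], [0.996, 0.091, 0.0], [0.0, -0.001, -1.0]]
force: [0.8, -0.8, -0.2]
width: 0.3
```

drive_tool:
  increments:
    - {"x":0,"y":0,"z":0,"ax":0,"ay":0,"az":0,"fingers":1}
    - {"x":0,"y":0,"z":0,"ax":0,"ay":0,"az":0,"fingers":1}

```text
clock: 20.95
tool_pos: [557.6, -78.9, 182.5]
tcp_rot: [[-0.091, 0.996, 0.002], [0.996, 0.091, -0.0], [-0.0, 0.002, -1.0]]
force: [-1.0, 0.5, -0.6]
width: -0.0
```

Run:
```python
from h import *
st();s=snap('scene','s12');b=snap('wrist','w33');t=snap('top','t12')
im=s['img'][130:270,180:340,::-1]
cv2.imwrite('pics/s12z.png',cv2.resize(im,None,fx=4.2,fy=4.2,interpolation=cv2.INTER_CUBIC))
```

```text
t 20.95 tcp [557.6 -78.9 182.5] jig [-9.600e+01 -1.000e-01  1.825e+02] F jig [ 0.6  0.9 -0.6] w -0.0 j [-0.14  0.11  0.16  1.62  0.    1.34]
```

View pics/s12z.png

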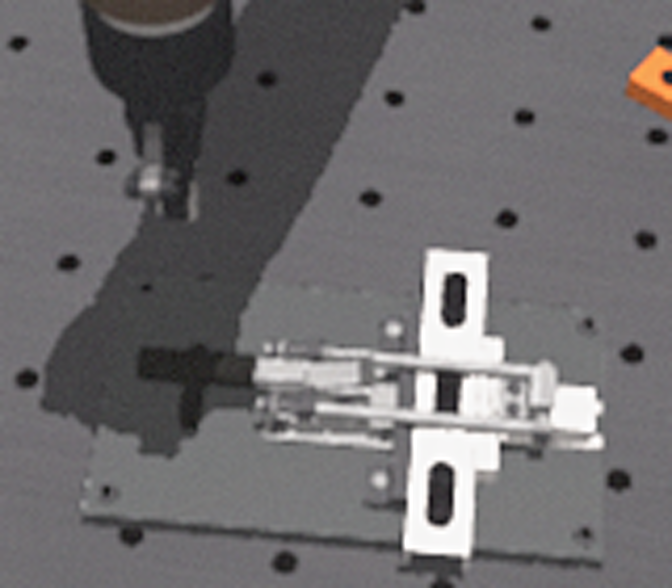

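View pics/w33.png

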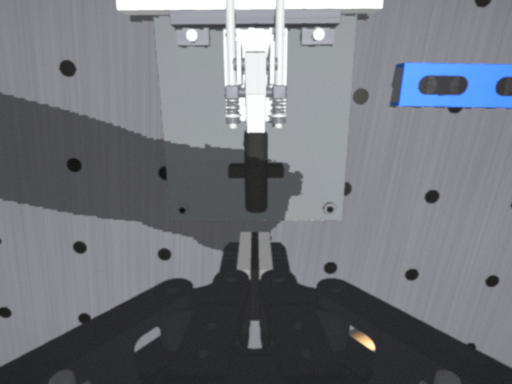

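drive_tool:
  increments:
    - {"x":45,"y":0,"z":-20,"ax":0,"ay":0,"az":0,"fingers":1}
    - {"x":90,"y":0,"z":-20,"ax":0,"ay":0,"az":0,"fingers":1}
    - {"x":130,"y":0,"z":-20,"ax":0,"ay":0,"az":0,"fingers":1}
    - {"x":130,"y":0,"z":-20,"ax":0,"ay":0,"az":0,"fingers":1}
    - {"x":130,"y":0,"z":-20,"ax":0,"ay":0,"az":0,"fingers":1}

```text
clock: 21.6
tool_pos: [544.6, 51.3, 200.5]
tcp_rot: [[-0.093, 0.996, -0.002], [0.996, 0.093, -0.0], [-0.0, -0.002, -1.0]]
force: [-0.1, 0.1, -1.1]
width: -0.1
```

Run:
```python
from h import *
st();b=snap('wrist','w34')
c=load('w33')
print('rod',[to_jig(pt(c,256,v)).round(1).tolist() for v in (145,160,185,200)])
im=b['img'][60:260,130:380,::-1]
cv2.imwrite('pics/w34z.png',cv2.resize(im,None,fx=3,fy=3,interpolation=cv2.INTER_CUBIC))
```

```text
t 21.6 tcp [544.6  51.3 200.5] jig [ 34.9   0.3 200.5] F jig [ 0.1  0.1 -1.1] w -0.1 j [ 0.09  0.08  0.16  1.65 -0.    1.57]
rod [[-67.0, -0.5, 61.6], [-80.9, -0.5, 60.1], [-104.8, -0.4, 59.3], [-119.5, -0.3, 59.2]]
```

View pics/w34z.png

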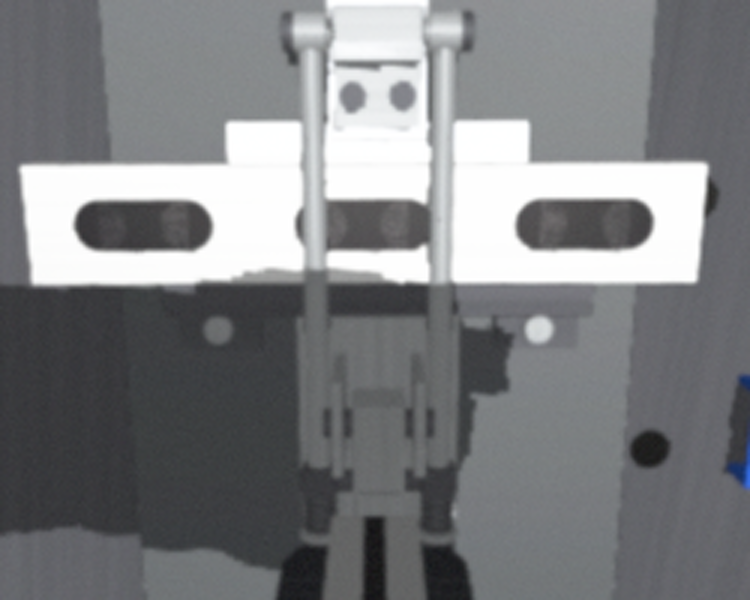

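```bash
python3 -c "
from h import *
print(arm.finish_job())"
```

```text
the job is handed in; nothing more can be done
None
```

The rail is clamped and the job is handed in at about 21.7 s. The hand-in reported no verdict.

**What I did**
- I lifted the loop over from behind and drew the handle open to its hard stop. The pull was 12 N, rising to 17 N at the stop.
- I lowered the bar past the nose of the latch plate, moved it back under the curl with at most about 12 N on the tool, and let go.
- With the fingers shut, I pushed the handle over past dead centre and then pressed it down in 1 mm steps.
- I felt the stop bolt when the push rose from about 1 N to 4–5 N. I stopped at about 7 N on the grip, which is roughly 25 N on the bolt by the given ratio, and lifted clear.

**Last checks**
- The bar is under the curl.
- The rail lies against the stop bar with the jaw against it. I judged this by eye from above and did not test how tight it is.
- The handle lies level and did not spring back after I lifted off; I estimate it at about 1.92 rad.
- The arm is clear and touching nothing. It went nowhere near the tools or the look-alike rails.

**What disagreed**
- The fingertips measured about 33 mm behind the reported TCP, so I worked from that instead of the stated geometry.
- The bar slid about 12 mm in the pads during the swing but stayed held.
- The wrist camera read about 3 mm too far along jig x near the latch, so I placed the bar relative to the nose in the same picture.

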